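Pack the coffee tasting case and shut it

TASK

Pack the tasting case for the off-site cupping: lay every bean tube that is on the counter crosswise over the two notched rails, each in a V-groove of its own so that it is cradled level and cannot roll, and press the bag scissors and the probe thermometer fully home in their foam pockets. Then shut the lid completely, and do not knock over the tamper or the dosing cup.

Things in the scene. Friction and masses are not known exactly. Their poses are not given: they have to be found in the camera images.
- case: Tasting case: open aluminium shell, 312 x 242 mm, fixed; place and angle vary. Origin: centre of its underside on the counter; z up, x along the hinge, y from hinge side to front. Walls 6 mm thick, 22 mm high. Case y -115 to 15 mm: two bare wooden rails for tubes; y 15 to 115 mm: foam, top 22 mm above the counter, with two pockets 10 mm deep.
- lid (a joint): Lid, an aluminium shell 312 x 242 x 50 mm, 0.45 kg, hinged at case y = -121 mm, 22 mm above the counter. 0 = shut (its top 72 mm above the counter), growing as it opens (rad); starts open at 1.75 to 1.9, leaning back. Friction hinge: stays where left; about 3 N at the free edge swings it (5 N to lift from near shut). Push its outer face or pull the edge, press home from above.
- lid_edge (a point): Middle of the lid's free edge on its outer (top) face, 242 mm from the hinge side and 50 mm off the lid's rim plane (when shut: above the case's front edge, 72 mm over the counter). Below it a fixed black carry handle, 90 mm wide, stands 32 mm out of the lid's front wall.
- groove1 (a point): Middle of a tube's axis when it rests in groove 1 of five (56 mm apart, numbered towards case +x), 44 mm above the counter. A groove is a pair of 90-degree V-notches, 18 mm deep, in two wooden rails: 12 mm thick, tops 44 mm up, middles 30 mm either side of this point along case y, free floor between them 6 mm up. The tube lies along case y. Axes as the case.
- groove2 (a point): Middle of a tube's axis when it rests in groove 2 of five (56 mm apart, numbered towards case +x), 44 mm above the counter. A groove is a pair of 90-degree V-notches, 18 mm deep, in two wooden rails: 12 mm thick, tops 44 mm up, middles 30 mm either side of this point along case y, free floor between them 6 mm up. The tube lies along case y. Axes as the case.
- groove3 (a point): Middle of a tube's axis when it rests in groove 3 of five (56 mm apart, numbered towards case +x), 44 mm above the counter. A groove is a pair of 90-degree V-notches, 18 mm deep, in two wooden rails: 12 mm thick, tops 44 mm up, middles 30 mm either side of this point along case y, free floor between them 6 mm up. The tube lies along case y. Axes as the case.
- groove4 (a point): Middle of a tube's axis when it rests in groove 4 of five (56 mm apart, numbered towards case +x), 44 mm above the counter. A groove is a pair of 90-degree V-notches, 18 mm deep, in two wooden rails: 12 mm thick, tops 44 mm up, middles 30 mm either side of this point along case y, free floor between them 6 mm up. The tube lies along case y. Axes as the case.
- groove5 (a point): Middle of a tube's axis when it rests in groove 5 of five (56 mm apart, numbered towards case +x), 44 mm above the counter. A groove is a pair of 90-degree V-notches, 18 mm deep, in two wooden rails: 12 mm thick, tops 44 mm up, middles 30 mm either side of this point along case y, free floor between them 6 mm up. The tube lies along case y. Axes as the case.
- scissors_pocket (a point): Point on the floor of the scissors' pocket, 12 mm above the counter, under the scissors' origin when home. The pocket has their outline plus 2.5 mm at each side, 3 mm at the ends; here finger cut-outs, 30 mm wide along case x, reach 40 mm to either side along case y, down to the floor. Axes as the case: blades point to +x.
- scissors_pocket_tip (a point): Point on the same pocket floor that lies under the tip of the blades, 60 mm in +x from the pocket's point.
- thermometer_pocket (a point): Point on the floor of the thermometer's pocket, 12 mm above the counter, under the thermometer's origin when home. The pocket is 66 x 39 mm for the housing plus a channel 12 mm wide, 75 mm long for the probe; here finger cut-outs, 30 mm wide along case x, reach 46 mm to either side along case y, down to the floor. Axes as the case: probe points to +x.
- thermometer_pocket_tip (a point): Point on the same pocket floor that lies under the tip of the probe, 105 mm in +x from the pocket's point.
- tube1: Sealed single-dose glass tube of roasted beans, 120 mm long, about 90 g: round barrel 26 mm across, 92 mm long, between two square aluminium end caps, 14 mm long, 30 mm across flats, on which it lies without rolling. Origin: its middle, on the axis (15 mm above the counter when lying there); x along the axis, ends alike. May be absent.
- tube2: Sealed single-dose glass tube of roasted beans, 120 mm long, about 90 g: round barrel 26 mm across, 92 mm long, between two square aluminium end caps, 14 mm long, 30 mm across flats, on which it lies without rolling. Origin: its middle, on the axis (15 mm above the counter when lying there); x along the axis, ends alike. May be absent.
- tube3: Sealed single-dose glass tube of roasted beans, 120 mm long, about 90 g: round barrel 26 mm across, 92 mm long, between two square aluminium end caps, 14 mm long, 30 mm across flats, on which it lies without rolling. Origin: its middle, on the axis (15 mm above the counter when lying there); x along the axis, ends alike. May be absent.
- tube4: Sealed single-dose glass tube of roasted beans, 120 mm long, about 90 g: round barrel 26 mm across, 92 mm long, between two square aluminium end caps, 14 mm long, 30 mm across flats, on which it lies without rolling. Origin: its middle, on the axis (15 mm above the counter when lying there); x along the axis, ends alike. May be absent.
- tube5: Sealed single-dose glass tube of roasted beans, 120 mm long, about 90 g: round barrel 26 mm across, 92 mm long, between two square aluminium end caps, 14 mm long, 30 mm across flats, on which it lies without rolling. Origin: its middle, on the axis (15 mm above the counter when lying there); x along the axis, ends alike. May be absent.
- scissors: Bag scissors, closed, flat, 130 x 62 x 12 mm, about 80 g, both faces alike: steel blades and two black finger loops. Origin: on the shank, the place to grip, at mid-thickness; x towards the blade tip at +60 mm. 20 mm wide from x = -20 to 30 mm, then 12 mm to the tip; loops from -18 to -70 mm, 62 mm across both.
- scissors_tip (a point): Tip of the scissors' blades, 60 mm from their origin, at mid-thickness.
- thermometer: Probe thermometer, 135 mm long, about 70 g: a white housing 60 x 34 x 18 mm with a steel probe 6 mm across and 75 mm long out of one end, at mid-thickness; lies flat. Origin: middle of the housing, at mid-thickness; x towards the probe's tip at +105 mm; y across the 34 mm width.
- thermometer_tip (a point): Tip of the thermometer's probe, 105 mm from its origin.
- tamper: Bystander: an espresso tamper standing on its steel base, 58 mm across, 90 mm tall, with a wooden handle. Origin: centre of its underside. Leave it standing.
- dosing_cup: Bystander: a small steel dosing cup, 56 mm across and 45 mm tall. Origin: centre of its underside. Leave it standing.
There are look-alikes about, which are no part of the job. What is shaped like the scissors but yellow is not meant. Leave any green look-alike of the tube4 alone.

How it is judged:
By the outcome, as a careful person would: the job done as asked, in the order asked, and still so for the second after the job is handed in, with the robot touching nothing.
Of tube1, tube2, tube3, tube4, tube5 only 3 to 5 are there at a start; the rules pass over those that are not, and their reading is None.
At some moment in a run one of tube1, tube2, tube3, tube4, tube5, scissors, thermometer may be knocked a few centimetres aside while the robot is not near it.
Once in a run the grip may slacken for a moment while it holds something.
It also fails if it takes over 208 s, if anything falls off the work surface, if the arm or the gripper's body presses on something with over 40 N, if the wrist force passes 120 N, or if a joint passes its speed limit or range.

ROBOT

A 6-joint arm with a two-finger parallel gripper is mounted at the origin on the work surface. World frame = base frame: x ahead of the robot, y to its left, z up, the work surface at z = 0. Lengths are in m, angles in rad, forces in N, time in s.
With the tool pointing down it reaches from about 0.325 to 0.875 m from the base axis. Payload 4.4 kg.
Tool frame: the origin (TCP) lies at the very end of the fingers, on their centre line; the grasp point (between the pads) lies 19 mm behind it; y points along the fingers, x is the direction in which the jaws open and shut, and the axes are right-handed (so a half turn about y gives the same grasp; the last joint's range is limited). The gripper opens to 85 mm and grips with 20 to 120 N. Pads are 22 mm wide; open, the fingers measure 114 mm over their backs; the gripper's body (76 mm by 85 mm) begins 54 mm behind the grasp point. The pads swing forward as they close: fully open they stand 13 mm farther back than shut.
Start: joints at [1.01, 0.207, 1.542, -0, 1.393, -0.15], TCP at [0.229, 0.527, 0.231] pointing down, gripper open.
Joint ranges: [-2.73, 2.73], [-0.86, 2.22], [0.23, 2.46], [-1.11, 4.25], [0.08, 2.63], [-2.82, 2.82]. Speed limits (rad/s): [2.79, 2.79, 3.14, 3.14, 3.14, 3.14].

INTERFACE

Orientations are given as a 3x3 rotation matrix whose columns are the frame's x, y, z axes.
In Python, from plant import env gives the robot as it stands.
- The arm moves only by the shell command python3 -m inch 'ROWS'. ROWS is JSON, a list that holds one entry, the list of rows, each a list of 7 numbers: the closure in counts, from 0 (fully open) to 255 (shut), then the shift along the world's x, y, z in cm, then the turn, a rotation vector about the world's x, y, z in degrees. In form: [[[jaw, dx, dy, dz, wx, wy, wz], ...]]. A call has exactly 8 rows; each row is the pose to reach, as a shift and turn from the pose measured when the call began; what a row does not reach only later rows make up. A row lasts 1/12 s, in which the tool goes at most 41.7 mm and 7.16 degrees, less where a joint would pass 70% of its speed; a pose out of reach is approached as far as the arm can. A call with a gripper value outside its range is refused whole. The fingers move at their own pace and stop on an object; the grip force is fixed at half the most. Time passes only in rows, so rows that repeat a pose let the fingers close, or fill a call up. It gives the time, the measured TCP pose, the force and the opening at its end, in the units of the state.
- env.sense(): the state, without advancing time (a new reading comes with each control period).
- env.snapshot(name): name is "scene" or "top" or "wrist"; returns the picture (400x640x3 uint8, red, green, blue); there is no depth.
- env.get_calibration(name): a dict with "intrinsics" (3x3 intrinsics, pixels), "R" (3x3) and "t" (3): a world point X has camera coordinates R X + t; the wrist camera has in their place "T_tool_cam" (4x4, takes a point from camera to tool coordinates, whose origin is the TCP and whose axes are the tool frame's). Camera axes: x right, y down, z forward; pixel columns grow to the right and rows downward; lengths in m; the calibration is good to about 2 mm. A picture is of the moment at which its call begins: read the wrist's pose just before it. get_calibration takes no time and is no camera call.
- env.sign_off(): hands the job in, once; it reports no verdict.
The state is a dict: "time_s": time; "q": joint angles; "qvel": joint speeds; "tau": joint torques, N m; "position": TCP position; "ee_rot": TCP orientation; "contact_force": force on the tool from outside, world axes, zero at the start; "torque": the same for the moment, N m; "gripper_width": finger opening in m.
Only numpy, scipy, OpenCV 4.12 (cv2) and the standard library are available. Lean on these libraries where they do the work, as an engineer would, in place of code of your own. Each camera call takes 0.05 s, during which the arm holds its last target.

## Working session

There is one attempt and no reset: what is moved stays moved. The work goes in short steps, Python scripts to look and compute and a shell command to move; the robot and the scene stay as the last step left them, time stands still between calls to the robot, and variables do not carry over. Pictures are saved under pics/ and viewed, and the job is handed in when it is done.

```bash
ls; mkdir -p pics; python3 - <<'E'
from plant import env
import cv2,numpy as np
np.set_printoptions(precision=4,suppress=True)
s=env.sense(); print({k:np.round(v,3).tolist() for k,v in s.items()})
for n in ["scene","top","wrist"]:
    im=env.snapshot(n); cv2.imwrite(f"pics/{n}0.png",im[:,:,::-1]); print(n,env.get_calibration(n))
E
```

```text
pics
{'time_s': 0.0, 'q': [1.01, 0.207, 1.543, -0.0, 1.393, -0.151], 'qvel': [-0.001, -0.0, 0.001, -0.003, -0.002, -0.002], 'tau': [-0.001, -38.303, -29.16, -0.0, 0.011, -0.0], 'position': [0.229, 0.527, 0.23], 'ee_rot': [[0.398, -0.001, -0.917], [0.917, -0.002, 0.398], [-0.002, -1.0, 0.0]], 'contact_force': [-0.183, 0.054, 0.619], 'torque': [-0.035, 0.001, 0.028], 'gripper_width': 0.085}
scene {'intrinsics': array([[447.8079,   0.    , 320.3298],
       [  0.    , 447.8079, 193.8866],
       [  0.    ,   0.    ,   1.    ]]), 'R': array([[-0.0716,  0.9974, -0.0128],
       [ 0.8053,  0.0502, -0.5908],
       [-0.5886, -0.0526, -0.8067]]), 't': array([-0.1353, -0.37  ,  1.7534])}
top {'intrinsics': array([[375.6008,   0.    , 321.8796],
       [  0.    , 375.6008, 199.5305],
       [  0.    ,   0.    ,   1.    ]]), 'R': array([[-0.0276, -0.9994,  0.0193],
       [-0.9957,  0.0258, -0.0887],
       [ 0.0881, -0.0216, -0.9959]]), 't': array([0.1594, 0.5107, 1.1141])}
wrist {'intrinsics': array([[307.3154,   0.    , 316.8871],
       [  0.    , 307.3154, 200.8527],
       [  0.    ,   0.    ,   1.    ]]), 'T_tool_cam': array([[ 1.    ,  0.0004,  0.0004,  0.0005],
       [-0.0003, -0.3212,  0.947 , -0.1431],
       [ 0.0006, -0.947 , -0.3212,  0.0829],
       [ 0.    ,  0.    ,  0.    ,  1.    ]])}
```

View pics/scene0.png

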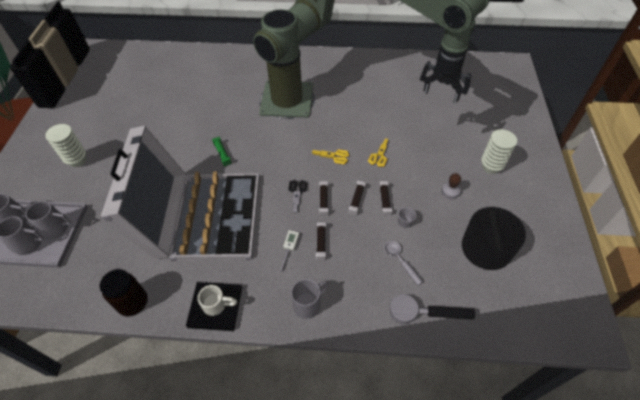

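View pics/top0.png

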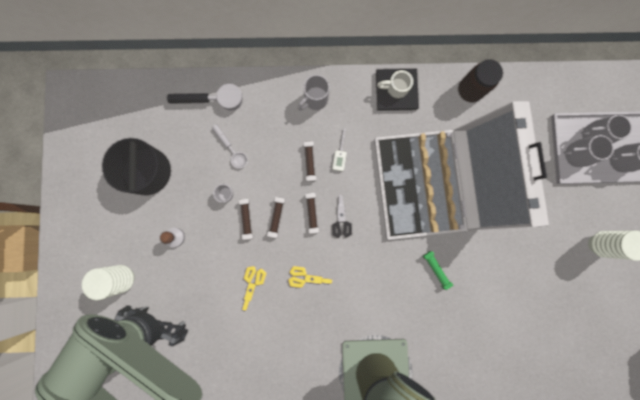

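View pics/wrist0.png

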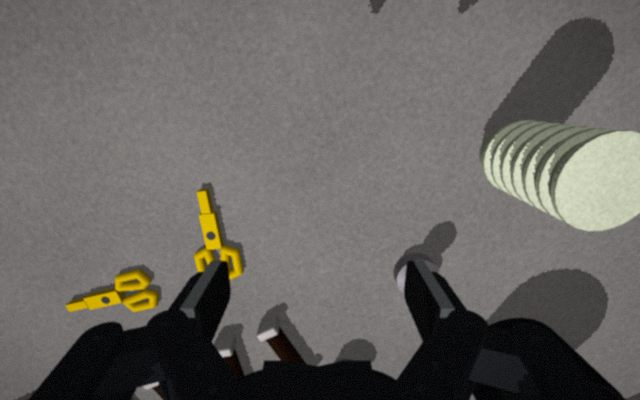

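```bash
cat > h.py <<'E'
from plant import env
import cv2,numpy as np
from scipy.spatial.transform import Rotation as Ro
np.set_printoptions(precision=4,suppress=True)
def crop(im,x0,y0,x1,y1,f,name):
    c=cv2.resize(im[y0:y1,x0:x1],None,fx=f,fy=f,interpolation=cv2.INTER_CUBIC)
    c=np.ascontiguousarray(c[:,:,::-1])
    st=20 if f<6 else 10
    for x in range((x0//st+1)*st,x1,st):
        cv2.line(c,(int((x-x0)*f),0),(int((x-x0)*f),6),(0,0,255),1); cv2.putText(c,str(x),(int((x-x0)*f)+2,12),0,.35,(0,0,255),1)
    for y in range((y0//st+1)*st,y1,st):
        cv2.line(c,(0,int((y-y0)*f)),(6,int((y-y0)*f)),(0,0,255),1); cv2.putText(c,str(y),(8,int((y-y0)*f)+4),0,.35,(0,0,255),1)
    cv2.imwrite(f"pics/{name}.png",c)
def cam(n,s=None):
    c=env.get_calibration(n); K=c["intrinsics"]
    if n=="wrist":
        s=s or env.sense(); T=np.eye(4); T[:3,:3]=s["ee_rot"]; T[:3,3]=s["position"]
        T=T@c["T_tool_cam"]; R=T[:3,:3].T; t=-R@T[:3,3]
    else: R,t=np.array(c["R"]),np.array(c["t"])
    return K,R,t
def bp(C,uv,z):
    K,R,t=C; d=R.T@np.linalg.solve(K,[uv[0],uv[1],1.]); o=-R.T@t
    return o+d*(z-o[2])/d[2]
def pj(C,X):
    K,R,t=C; p=K@(R@np.asarray(X)+t); return p[:2]/p[2]
def down(a):
    # jaw axis (tool x) at angle a deg from world x, tool y down
    a=np.radians(a); x=np.array([np.cos(a),np.sin(a),0]); y=np.array([0,0,-1.]); return np.column_stack([x,y,np.cross(x,y)])
def go(p,R,s=None):
    s=s or env.sense(); d=(np.asarray(p)-s["position"])*100
    w=Ro.from_matrix(R@np.array(s["ee_rot"]).T).as_rotvec(degrees=True)
    print("shift cm",np.round(d,2),"turn",np.round(w,2)," rows>=",np.ceil(max(np.linalg.norm(d)/4.17,np.linalg.norm(w)/7.16)))
def st():
    s=env.sense(); x=np.array(s["ee_rot"])
    print("t",round(s["time_s"],2),"p",np.array(s["position"]),"F",np.array(s["contact_force"]).round(1),"w",round(s["gripper_width"],4),"q",np.array(s["q"]).round(2),"jawang",np.degrees(np.arctan2(x[1,0],x[0,0])).round(1),"tilt",np.degrees(np.arccos(-x[2,1])).round(2))
    return s
E
python3 - <<'E'
from h import *
im=cv2.imread("pics/top0.png")[:,:,::-1]
crop(im,225,130,365,245,5.5,"t1"); crop(im,365,90,565,250,4,"t2")
E
```

```text
(no output)
```

View pics/t1.png

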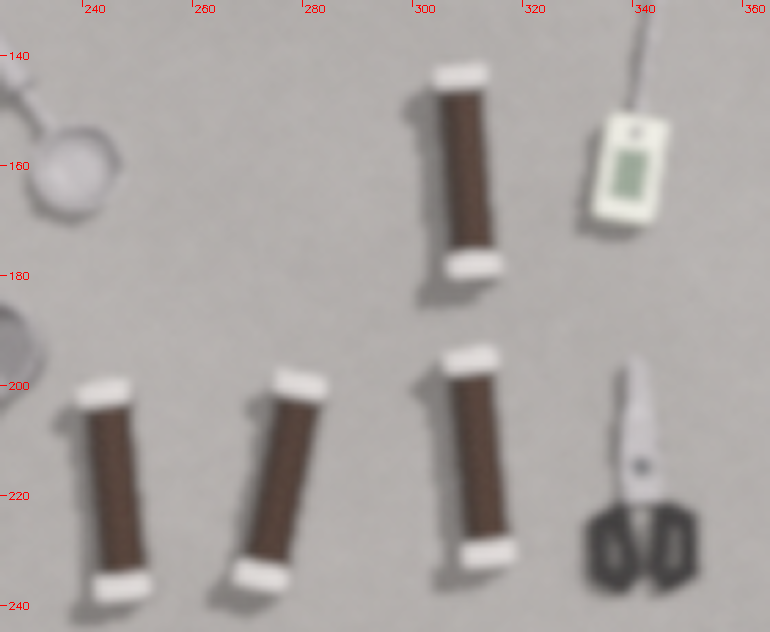

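View pics/t2.png

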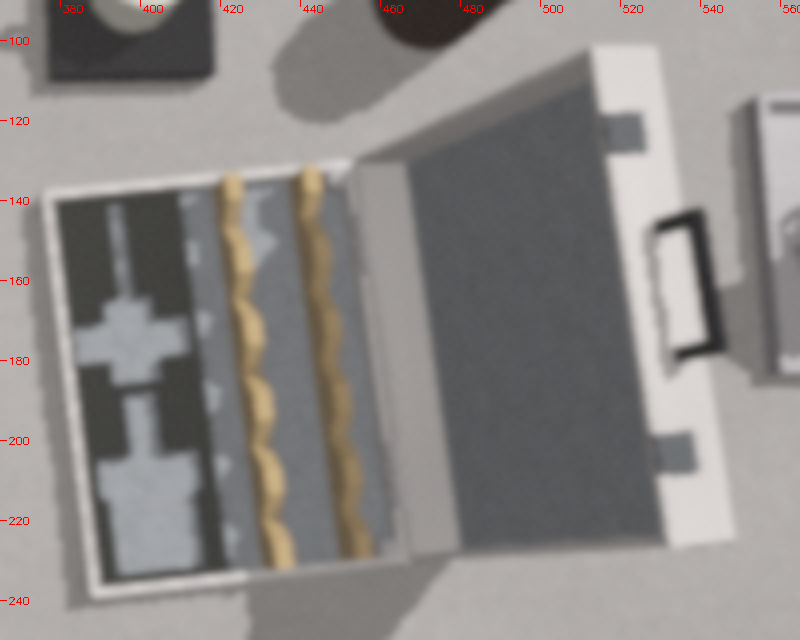

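```bash
python3 - <<'E'
from h import *
C=cam("top"); 
for n,uv,z in [("caseFL+x",(376,138),.022),("caseF-x",(388.5,239),.022),("B-x",(466,228.5),.022),
 ("t_a",(309,144),.03),("t_a2",(311,178),.03),("t_b",(309.8,195.5),.03),("t_b2",(313,230.5),.03),("t_c",(279,200),.03),("t_c2",(272,234.5),.03),
 ("t_d",(243.5,201.5),.03),("t_d2",(247,236.5),.03),("sc_tip",(340,195),.012),("sc_piv",(341,214.5),.012),("sc_end",(341.5,237),.012),("th_a",(341.5,151),.018),("th_b",(338,169.5),.018),("tip",(343,130),.009),
 ("cup",(223,194),.045),("tamper",(172,238),.0)]:
    print(n,bp(C,uv,z))
E
```

```text
caseFL+x [ 0.7002 -0.0259  0.022 ]
caseF-x [ 0.3906 -0.051   0.022 ]
B-x [ 0.4155 -0.2873  0.022 ]
t_a [0.6842 0.1803 0.03  ]
t_a2 [0.5799 0.1769 0.03  ]
t_b [0.5271 0.1818 0.03  ]
t_b2 [0.4222 0.1749 0.03  ]
t_c [0.5159 0.2742 0.03  ]
t_c2 [0.4137 0.2967 0.03  ]
t_d [0.5141 0.38   0.03  ]
t_d2 [0.4099 0.3706 0.03  ]
sc_tip [0.528  0.0898 0.012 ]
sc_piv [0.4684 0.0887 0.012 ]
sc_end [0.4004 0.0893 0.012 ]
th_a [0.663  0.0813 0.018 ]
th_b [0.6058 0.0938 0.018 ]
tip [0.7311 0.0738 0.009 ]
cup [0.5366 0.4372 0.045 ]
tamper [0.4115 0.6022 0.    ]
```

```bash
python3 - <<'E'
from h import *
go([.53,.26,.28],down(4.6))
E
python3 -m inch '[[[0,4,-3.5,0.7,0,0,-7],[0,8,-7,1.4,0,0,-14],[0,12,-10,2,0,0,-21],[0,16,-14,3,0,0,-28],[0,20,-17,4,0,0,-35],[0,24,-21,5,0,0,-42],[0,28,-25,5,0,0,-49],[0,30,-26.7,5,0,0,-56]]]'
```

```text
shift cm [ 30.12 -26.69   4.96] turn [  0.05  -0.1  -61.92]  rows>= 10.0
time_s: 0.82
position: [0.4774, 0.307, 0.2754]
ee_rot: [[0.984, -0.001, -0.177], [0.177, 0.0, 0.984], [-0.001, -1.0, 0.001]]
contact_force: [0.4, 1.3, -0.4]
gripper_width: 0.0855
```

```bash
python3 -m inch '[[[0,2.6,-2.3,0.4,0,0,-5.6],[0,5,-4.7,0.4,0,0,-5.6],[0,5,-4.7,0.4,0,0,-5.6],[0,5,-4.7,0.4,0,0,-5.6],[0,5,-4.7,0.4,0,0,-5.6],[0,5,-4.7,0.4,0,0,-5.6],[0,5,-4.7,0.4,0,0,-5.6],[0,5,-4.7,0.4,0,0,-5.6]]]'
python3 - <<'E'
from h import *
s=st(); im=env.snapshot("wrist"); cv2.imwrite("pics/w1.png",im[:,:,::-1])
E
```

```text
time_s: 1.48
position: [0.5265, 0.261, 0.2794]
ee_rot: [[0.997, -0.001, -0.082], [0.082, 0.001, 0.997], [-0.001, -1.0, 0.001]]
contact_force: [-0.0, -0.2, -0.9]
gripper_width: 0.0853
t 1.48 p [0.5265 0.261  0.2794] F [-0.  -0.2 -0.9] w 0.0853 q [0.31 0.2  1.45 0.   1.49 0.23] jawang 4.7 tilt 0.09
```

View pics/w1.png

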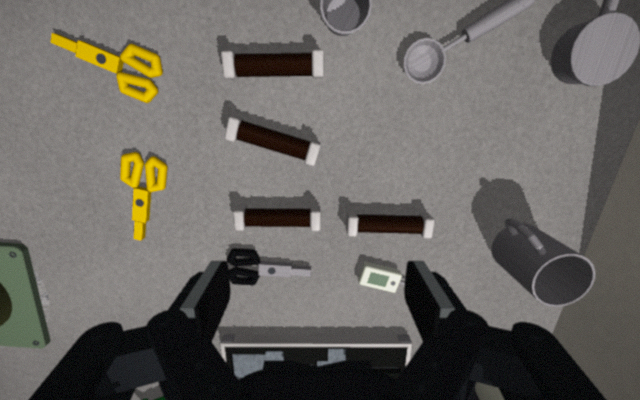

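```bash
python3 - <<'E'
from h import *
C=cam("wrist"); im=cv2.imread("pics/w1.png")[:,:,::-1]
crop(im,215,30,445,180,3.4,"w1a");crop(im,215,180,445,300,3.4,"w1b")
E
```

```text
(no output)
```

View pics/w1a.png

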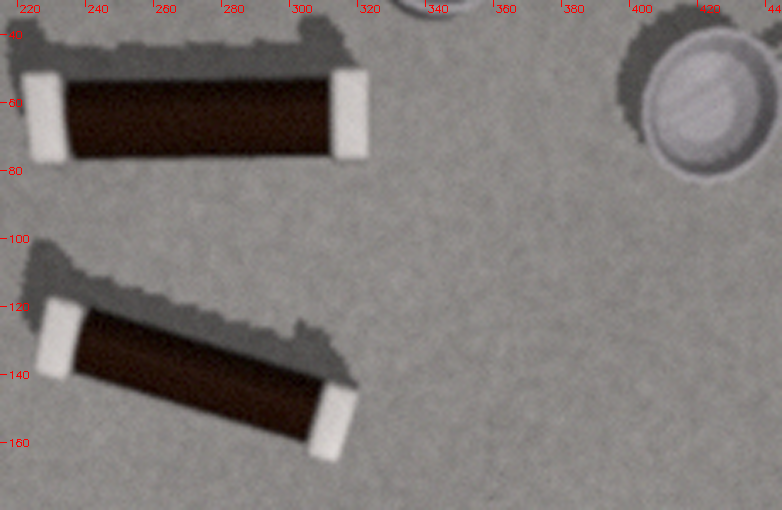

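View pics/w1b.png

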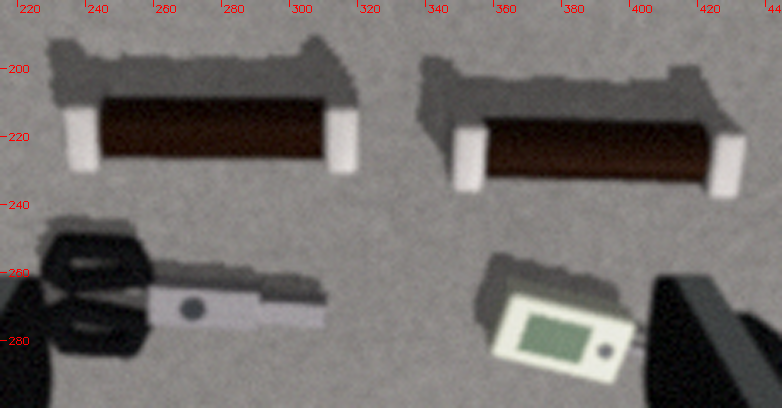

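```bash
python3 - <<'E'
from h import *
C=cam("wrist")
for n,L,R_,z in [("d",(227.5,64),(317.5,63.5),.015),("c",(233,129),(313,153.5),.015),("b",(238.5,220.5),(316,220.5),.015),("a",(352.5,226),(429,229),.015),("sc loops/tip",(0,0),(310.5,271.5),.006),("sc piv",(272,270.5),(272,270.5),.012),("th",(360.5,279),(398,282.5),.018)]:
    p,q=bp(C,L,z),bp(C,R_,z); print(n,p,q,(p+q)/2,np.degrees(np.arctan2(*(q-p)[[1,0]])),np.linalg.norm(p-q))
E
```

```text
d [0.4082 0.3726 0.015 ] [0.5173 0.3822 0.015 ] [0.4627 0.3774 0.015 ] 4.99970967815381 0.10954154816591853
c [0.4144 0.2955 0.015 ] [0.5204 0.2722 0.015 ] [0.4674 0.2839 0.015 ] -12.372687781728002 0.10849188470503703
b [0.4216 0.1675 0.015 ] [0.5322 0.1767 0.015 ] [0.4769 0.1721 0.015 ] 4.74965479263277 0.11094886999571642
a [0.5853 0.1725 0.015 ] [0.6959 0.177  0.015 ] [0.6406 0.1747 0.015 ] 2.316492270548723 0.11071928706153007
sc loops/tip [0.1403 0.4205 0.006 ] [0.5309 0.0872 0.006 ] [0.3356 0.2538 0.006 ] -40.47938304709563 0.5135203952717206
sc piv [0.472  0.0877 0.012 ] [0.472  0.0877 0.012 ] [0.472  0.0877 0.012 ] 0.0 0.0
th [0.6073 0.0879 0.018 ] [0.6652 0.0865 0.018 ] [0.6362 0.0872 0.018 ] -1.3565921887771462 0.057832023789465364
```

```bash
python3 -m inch '[[[0,0.4,-4,0,0,0,0],[0,0.8,-8,0,0,0,0],[0,1.2,-12,0,0,0,0],[0,1.6,-16,0,0,0,0],[0,2,-20,0,0,0,0],[0,2.4,-24,0,0,0,0],[0,3,-28,0,0,0,0],[0,3,-31,0,0,0,0]]]'
python3 -m inch '[[[0,0,-1,0,0,0,0],[0,0,-1,0,0,0,0],[0,0,-1,0,0,0,0],[0,0,-1,0,0,0,0],[0,0,-1,0,0,0,0],[0,0,-1,0,0,0,0],[0,0,-1,0,0,0,0],[0,0,-1,0,0,0,0]]]'
python3 - <<'E'
from h import *
s=st(); im=env.snapshot("wrist"); cv2.imwrite("pics/w2.png",im[:,:,::-1])
C=cam("wrist",s)
th=np.radians(4.6);cx=np.array([np.cos(th),np.sin(th),0]);cy=np.array([-cx[1],cx[0],0]);o=np.array([.5551,-.1591,0])
for p in [(.156,.121,.022),(-.156,.121,.022),(.156,-.121,.022),(-.156,-.121,.022)]:
    print(p,pj(C,o+cx*p[0]+cy*p[1]+[0,0,p[2]]))
E
```

```text
time_s: 2.2
position: [0.5571, -0.0516, 0.2797]
ee_rot: [[0.997, -0.0, -0.081], [0.081, -0.001, 0.997], [-0.0, -1.0, -0.001]]
contact_force: [0.2, 0.3, 0.2]
gripper_width: 0.0855
time_s: 2.87
position: [0.5571, -0.0607, 0.2797]
ee_rot: [[0.997, -0.0, -0.083], [0.083, -0.001, 0.997], [-0.0, -1.0, -0.001]]
contact_force: [0.2, -1.1, -0.0]
gripper_width: 0.0853
t 2.87 p [ 0.5571 -0.0607  0.2797] F [ 0.2 -1.1 -0. ] w 0.0853 q [-0.26  0.14  1.52 -0.    1.48 -0.35] jawang 4.7 tilt 0.04
(0.156, 0.121, 0.022) [429.3643 145.8476]
(-0.156, 0.121, 0.022) [188.9757 145.1331]
(0.156, -0.121, 0.022) [410.5417 302.4982]
(-0.156, -0.121, 0.022) [209.4189 301.9679]
```

View pics/w2.png

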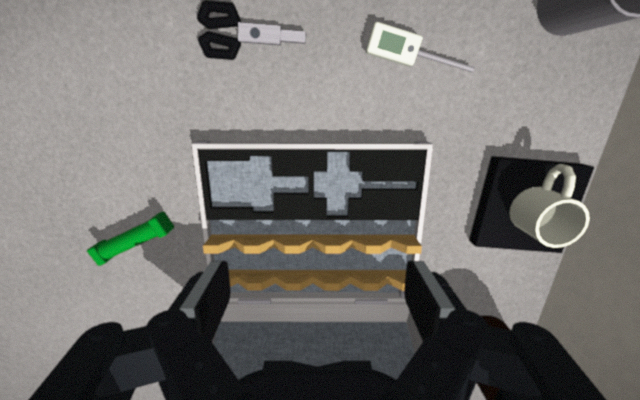

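```bash
python3 - <<'E'
from h import *
im=cv2.imread("pics/w2.png")[:,:,::-1]
crop(im,185,135,315,225,6.1,"w2a");crop(im,305,135,440,225,5.9,"w2b");crop(im,190,215,435,320,3.2,"w2c")
E
```

```text
(no output)
```

View pics/w2a.png

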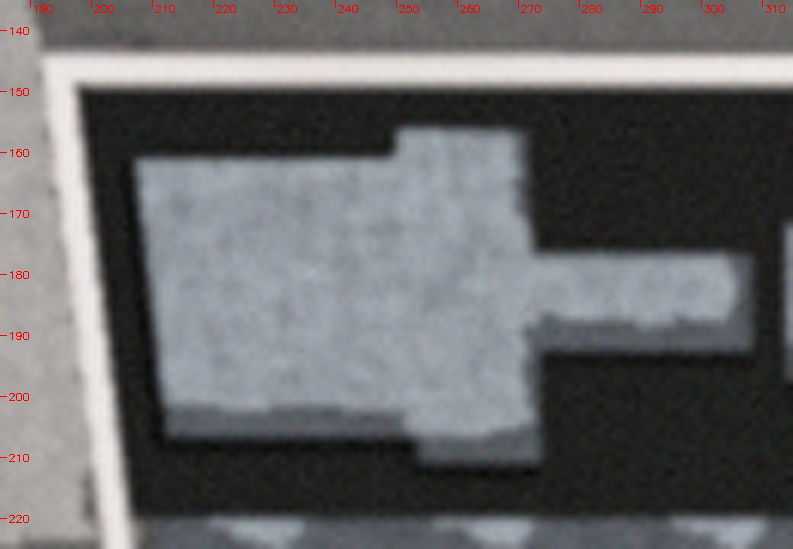

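View pics/w2b.png

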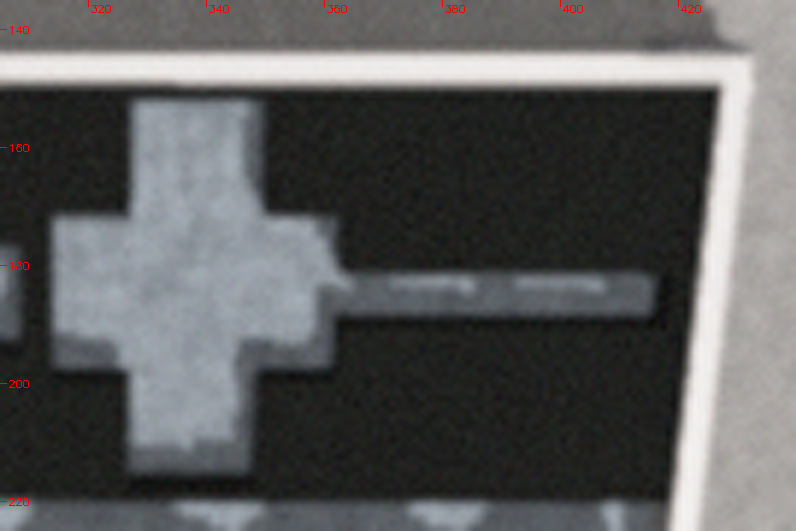

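View pics/w2c.png

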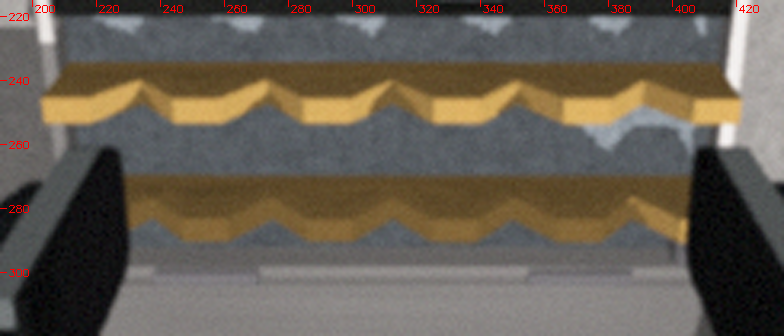

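```bash
cat >> h.py <<'E'
CASE=None
E
python3 - <<'E'
from h import *
from scipy.optimize import least_squares
s=st(); C=cam("wrist",s)
P=[((.156,.121,.022),(192,144.3)),((-.156,.121,.022),(0,0)),]
P=[((-.156,.121,.022),(191.5,144.3)),((.156,.121,.022),(431,144.3)),((-.15,.115,.022),(197.3,149.5)),((.15,.115,.022),(425.2,149.5)),
((.0,.015,.022),(310,220))]
for i,u in enumerate([232,271.5,311.5,351,390.5]): P.append((((i-2)*.056,-.014,.026),(u,240.5)))
for i,u in enumerate([272,311,350,389]): P.append((((i-1)*.056,-.074,.026),(u,None)))
def w(p,a): 
    x,y,th=a[:3]; c,s_=np.cos(th),np.sin(th); return np.array([x+c*p[0]-s_*p[1],y+s_*p[0]+c*p[1],p[2]])
def f(a):
    r=[]
    for p,uv in P:
        q=pj(C,w(p,a)); r.append(q[0]-uv[0]) if not(p==(.0,.015,.022)) else None
        if uv[1]: r.append(q[1]-uv[1])
    return r
r=least_squares(f,[.555,-.159,.08],loss="soft_l1"); print(r.x,np.degrees(r.x[2]),np.round(f(r.x),1))
# pockets at z=.022 image->case
def inv(uv,z):
    X=bp(C,uv,z); x,y,th=r.x; d=X[:2]-[x,y]; c,s_=np.cos(th),np.sin(th); return np.round([(c*d[0]+s_*d[1])*1e3,(-s_*d[0]+c*d[1])*1e3],1)
for n,uv,z in [("sc loopL top",(206,161),.022),("sc loopL bot",(210.5,206.5),.022),("cut top l",(249,156),.022),("cut bot l",(252,211),.022),("cut top r",(270,156),.022),("cut bot r",(272.5,211),.022),("blade end top",(307.5,177),.022),("blade end bot",(308,192.5),.022),
 ("th cut top l",(326,152),.022),("th cut top r",(348.5,152),.022),("th cut bot l",(325.5,215),.022),("bot r",(347,215),.022),("hous L top",(312,171.5),.022),("hous L bot",(312.5,197.5),.022),("hous R top",(361,171.5),.022),("R bot",(359.5,197.5),.022),("chan end top",(415,181),.022),("chan end bot",(414,188.5),.022)]:
    print(n,inv(uv,z))
E
```

```text
t 2.92 p [ 0.5571 -0.0609  0.2797] F [-1.4  0.9 -0.4] w 0.0854 q [-0.26  0.14  1.52 -0.    1.48 -0.35] jawang 4.7 tilt 0.04
[ 0.5576 -0.1581  0.0823] 4.713976381733514 [-0.8  0.3  0.3  0.5 -1.4 -0.2  0.9 -0.1  0.4  0.9 -0.2  0.7 -0.2 -0.
 -0.2 -0.3 -0.1 -0.5 -0.1  2.1  0.7 -0.7 -2.1]
sc loopL top [-138.6   99.5]
sc loopL bot [-139.8   35.7]
cut top l [-81.4 106.2]
cut bot l [-82.7  29.1]
cut top r [-53.9 106.2]
cut bot r [-54.1  29.1]
blade end top [-4.9 77.9]
blade end bot [-4.4 56.1]
th cut top l [ 19.6 111.5]
th cut top r [ 49.  111.5]
th cut bot l [19.8 23.2]
bot r [49.8 23.2]
hous L top [ 1.1 85.5]
hous L bot [ 1.7 49. ]
hous R top [66.5 85.5]
R bot [66.2 49. ]
chan end top [139.9  72.4]
chan end bot [139.6  61.9]
```

```bash
python3 - <<'E'
from h import *
im=cv2.imread("pics/w2.png")[:,:,::-1]
crop(im,190,0,320,70,6.1,"w2d");crop(im,355,10,485,80,6.1,"w2e")
E
```

```text
(no output)
```

View pics/w2d.png

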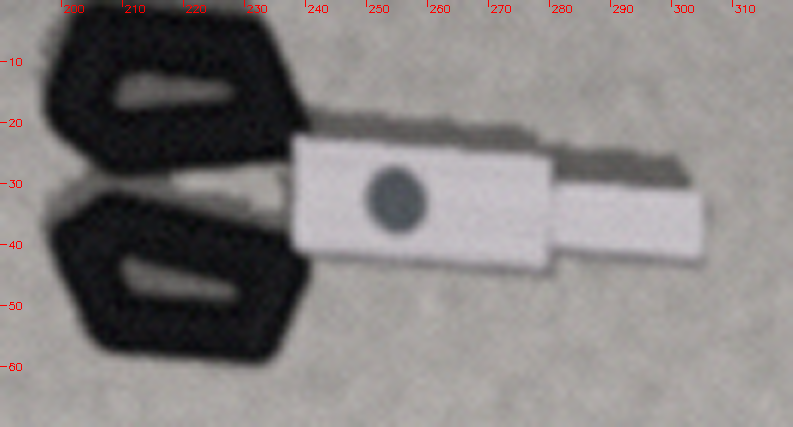

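View pics/w2e.png

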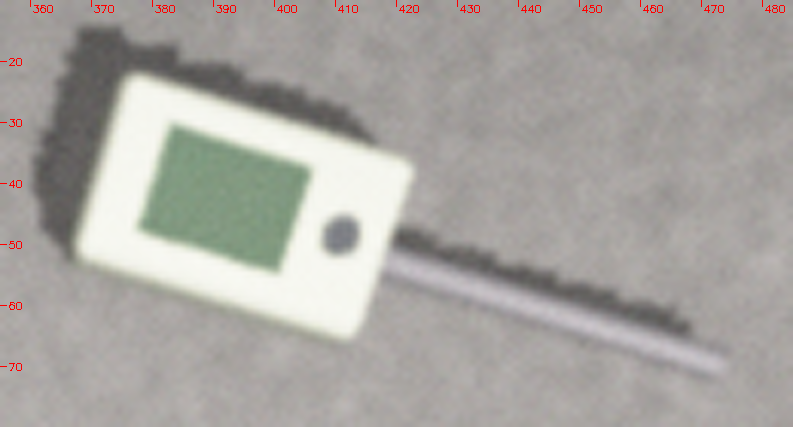

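```bash
python3 - <<'E'
from h import *
s=env.sense();C=cam("wrist",s)
o=bp(C,(254.5,32.5),.012);a=bp(C,(238.3,32),.012);b=bp(C,(304.5,36.3),.012);print("sc",o,a,b,np.linalg.norm(b-o),np.degrees(np.arctan2(*(b-a)[[1,0]])))
c=[bp(C,p,.018) for p in [(377,22),(421,36.5),(413,66),(368,52)]]
m=np.mean(c,0); d=c[1]+c[2]-c[0]-c[3]; t=bp(C,(473,69.5),.009); print("th",m,np.degrees(np.arctan2(d[1],d[0])),np.linalg.norm(c[0]-c[1]),np.linalg.norm(c[0]-c[3]),t,np.linalg.norm((t-m)[:2]),np.degrees(np.arctan2(*(t-m)[[1,0]])))
E
```

```text
sc [0.4704 0.0879 0.012 ] [0.4512 0.0868 0.012 ] [0.53   0.0887 0.012 ] 0.05959799603000385 1.4185075391663957
th [0.6376 0.0881 0.018 ] -10.983269341515989 0.054841743909078 0.03278860408444467 [0.7409 0.0698 0.009 ] 0.10485309561088707 -10.05405041543123
```

```bash
python3 -m inch '[[[75,1,2,-1,0,0,7],[75,2,4,-2,0,0,14],[75,3,6,-4,0,0,21],[75,4,8,-6,0,0,28],[75,5,10,-8,0,0,35],[75,6,12,-10,0,0,42],[75,7,14,-12,0,0,49],[75,8,14.8,-14,0,0,56]]]'
python3 - <<'E'
from h import *
s=st(); go([.6376,.0875,.10],down(79.5)); go([.6376,.0875,.003],down(79.5))
E
```

```text
time_s: 3.58
position: [0.6373, 0.09, 0.1387]
ee_rot: [[0.482, 0.001, -0.876], [0.876, 0.001, 0.482], [0.001, -1.0, -0.0]]
contact_force: [-0.0, -0.2, 0.3]
gripper_width: 0.0604
t 3.58 p [0.6373 0.09   0.1387] F [-0.  -0.2  0.3] w 0.0604 q [ 0.01  0.43  1.45  0.    1.26 -1.06] jawang 61.2 tilt 0.05
shift cm [ 0.03 -0.25 -3.87] turn [-0.05  0.02 18.31]  rows>= 3.0
shift cm [  0.03  -0.25 -13.57] turn [-0.05  0.02 18.31]  rows>= 4.0
```

```bash
python3 -m inch '[[[75,0,-0.2,-1,0,0,6],[75,0,-0.2,-2,0,0,12],[75,0,-0.2,-3,0,0,18.3],[75,0,-0.2,-5,0,0,18.3],[75,0,-0.2,-7,0,0,18.3],[75,0,-0.2,-7.5,0,0,18.3],[75,0,-0.2,-7.5,0,0,18.3],[75,0,-0.2,-7.5,0,0,18.3]]]'
python3 - <<'E'
from h import *
s=st(); im=env.snapshot("wrist"); cv2.imwrite("pics/w3.png",im[:,:,::-1])
C=cam("wrist",s); print(pj(C,[.6376,.0875,.018]),pj(C,[.7409,.0698,.009]))
E
```

```text
time_s: 4.25
position: [0.6374, 0.0881, 0.0639]
ee_rot: [[0.182, 0.0, -0.983], [0.983, 0.001, 0.182], [0.001, -1.0, 0.0]]
contact_force: [1.0, 0.5, -0.8]
gripper_width: 0.0604
t 4.25 p [0.6374 0.0881 0.0639] F [ 1.   0.5 -0.8] w 0.0604 q [ 0.    0.52  1.49  0.    1.13 -1.39] jawang 79.5 tilt 0.06
[314.9951 227.6548] [317.0005 342.5543]
```

View pics/w3.png

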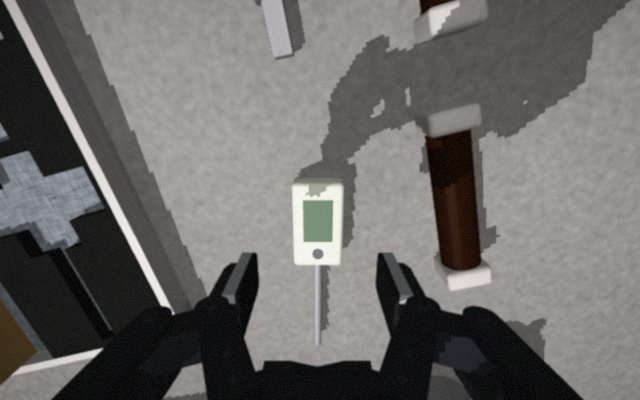

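```bash
python3 - <<'E'
from h import *
im=cv2.imread("pics/w3.png")[:,:,::-1]; crop(im,260,160,380,280,6,"w3a")
E
```

```text
(no output)
```

View pics/w3a.png

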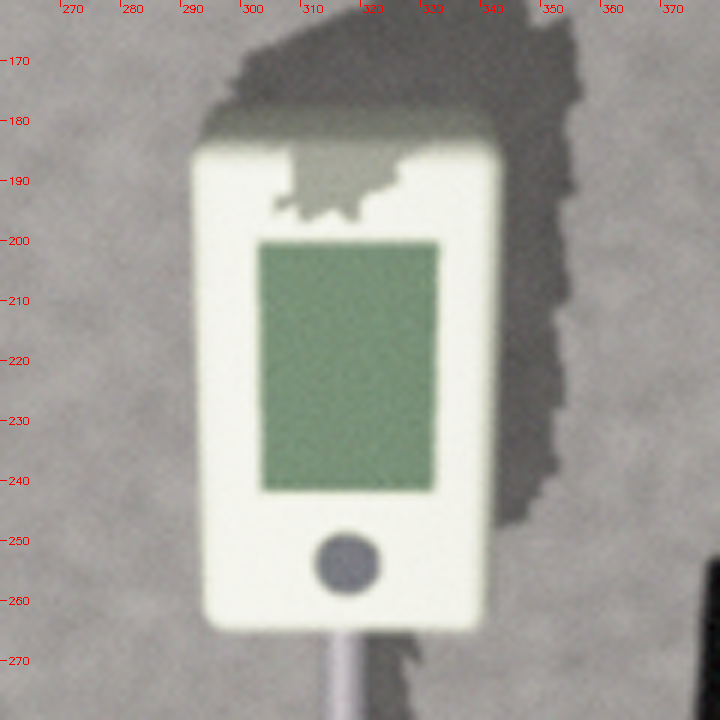

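```bash
python3 - <<'E'
from h import *
s=env.sense();C=cam("wrist",s)
c=[bp(C,p,.018) for p in [(292,184.5),(342.5,184.5),(294,265),(340,265)]]; m=np.mean(c,0); d=c[2]+c[3]-c[0]-c[1]
print(m,np.degrees(np.arctan2(d[1],d[0])),np.linalg.norm(c[0]-c[2]),np.linalg.norm(c[0]-c[1])); go([*m[:2],.003],down(79.5))
E
```

```text
[0.6384 0.0889 0.018 ] -10.621980687382756 0.058703082176040006 0.0323715197090928
shift cm [ 0.02  0.08 -6.19] turn [-0.05  0.12  0.  ]  rows>= 2.0
```

```bash
python3 -m inch '[[[75,0.1,0.1,-2,0,0,0],[75,0.1,0.1,-4,0,0,0],[75,0.1,0.1,-5.5,0,0,0],[75,0.1,0.1,-6.1,0,0,0],[75,0.1,0.1,-6.1,0,0,0],[200,0.1,0.1,-6.1,0,0,0],[200,0.1,0.1,-6.1,0,0,0],[200,0.1,0.1,-6.1,0,0,0]]]'
python3 -m inch '[[[200,0,0,0,0,0,0],[200,0,0,0,0,0,0],[200,0,0,1,0,0,0],[200,0,0,3,0,0,0],[200,0,0,5,0,0,0],[200,0,0,7,0,0,0],[200,0,0,9,0,0,0],[200,0,0,9,0,0,0]]]'
```

```text
time_s: 4.97
position: [0.641, 0.0891, 0.006]
ee_rot: [[0.182, 0.006, -0.983], [0.983, 0.001, 0.182], [0.002, -1.0, -0.006]]
contact_force: [1.0, -0.0, -0.9]
gripper_width: 0.0323
time_s: 5.63
position: [0.6449, 0.0892, 0.1021]
ee_rot: [[0.182, 0.016, -0.983], [0.983, 0.001, 0.182], [0.004, -1.0, -0.016]]
contact_force: [0.8, 0.3, 0.9]
gripper_width: 0.0321
```

```bash
python3 - <<'E'
from h import *
s=st(); print(s["qvel"]);im=env.snapshot("wrist"); cv2.imwrite("pics/w4.png",im[:,:,::-1]);s=st()
E
```

```text
t 5.63 p [0.6449 0.0892 0.1021] F [0.8 0.3 0.9] w 0.0321 q [ 0.    0.48  1.47  0.    1.18 -1.38] jawang 79.5 tilt 0.93
[ 0.0002  0.0423  0.0307  0.002  -0.0571 -0.0019]
t 5.68 p [0.6436 0.0891 0.0997] F [ 1.1 -0.  -1.5] w 0.0322 q [ 0.    0.48  1.47  0.    1.18 -1.38] jawang 79.5 tilt 0.75
```

View pics/w4.png

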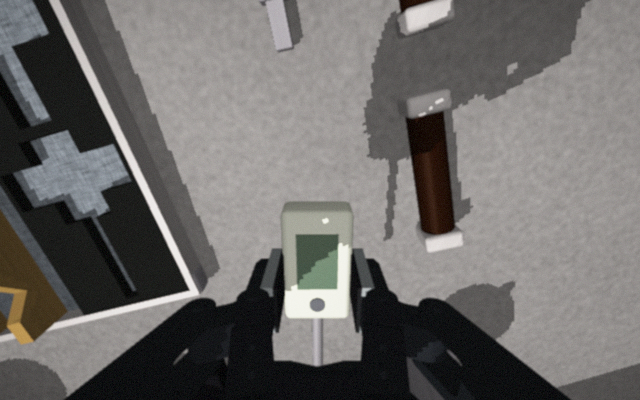

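```bash
python3 -m inch '[[[200,-1,-3,1,0,0,5],[200,-2,-6,2,0,0,10],[200,-3,-9,2,0,0,15.3],[200,-4,-12,2,0,0,15.3],[200,-5,-15,2,0,0,15.3],[200,-5.8,-17,2,0,0,15.3],[200,-5.8,-17.7,2,0,0,15.3],[200,-5.8,-17.7,2,0,0,15.3]]]'
python3 -m inch '[[[200,0,0,0,0,0,0],[200,0,0,0,0,0,0],[200,0,0,0,0,0,0],[200,0,0,0,0,0,0],[200,0,0,0,0,0,0],[200,0,0,0,0,0,0],[200,0,0,0,0,0,0],[200,0,0,0,0,0,0]]]'
python3 - <<'E'
from h import *
s=st(); im=env.snapshot("wrist"); cv2.imwrite("pics/w5.png",im[:,:,::-1]); crop(im,200,120,460,380,3,"w5a");crop(im,120,120,500,400,2.1,"w5b")
E
```

```text
time_s: 6.35
position: [0.5845, -0.0893, 0.1183]
ee_rot: [[-0.081, 0.01, -0.997], [0.997, 0.005, -0.081], [0.004, -1.0, -0.011]]
contact_force: [0.5, 0.7, -0.8]
gripper_width: 0.0322
time_s: 7.02
position: [0.5846, -0.0891, 0.1184]
ee_rot: [[-0.081, 0.01, -0.997], [0.997, 0.005, -0.081], [0.004, -1.0, -0.011]]
contact_force: [-0.1, -0.2, -1.0]
gripper_width: 0.0324
t 7.02 p [ 0.5846 -0.0891  0.1184] F [-0.1 -0.2 -1. ] w 0.0324 q [-0.3   0.35  1.61  0.01  1.17 -1.96] jawang 94.6 tilt 0.66
```

View pics/w5.png

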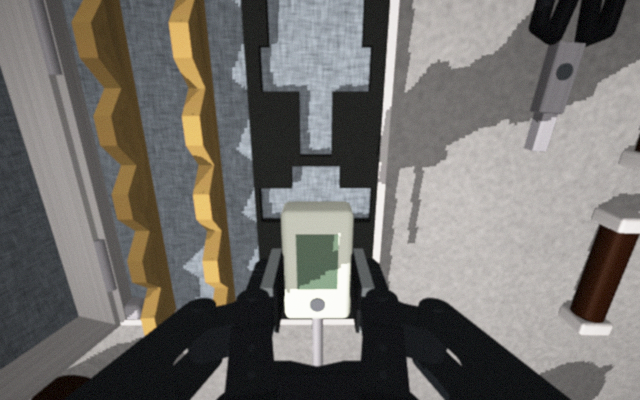

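View pics/w5a.png

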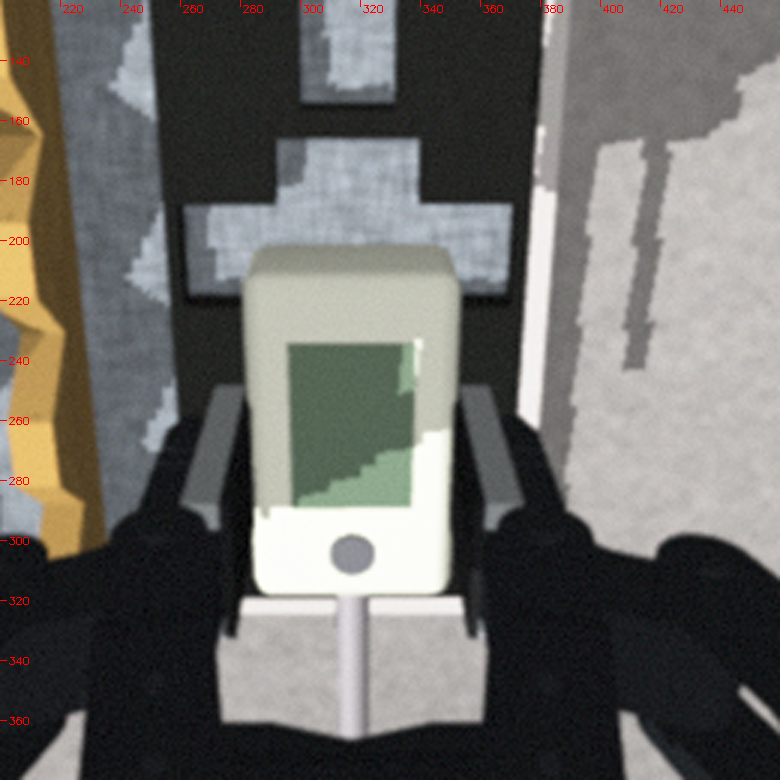

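```bash
python3 - <<'E'
from h import *
s=env.sense();C=cam("wrist",s); R=np.array(s["ee_rot"]);p=np.array(s["position"])
th=np.radians(4.71);cx=np.array([np.cos(th),np.sin(th),0]);cy=np.array([-cx[1],cx[0],0])
A=[bp(C,q,.022) for q in [(261,188),(371,188),(292,166),(339.5,166)]]
print("widths",np.linalg.norm(A[0]-A[1]),np.linalg.norm(A[2]-A[3]))
print("pocket from cut",(A[0]+A[1])/2+cx*.015, "from end",(A[2]+A[3])/2+cx*.033, "ang",[np.degrees(np.arctan2(*(d)[[1,0]]))-90 for d in (A[1]-A[0],A[3]-A[2])])
# held
T=env.get_calibration("wrist")["T_tool_cam"];K=C[0]
def tb(uv,y):
    d=T[:3,:3]@np.linalg.solve(K,[*uv,1.]); o=T[:3,3]; return o+d*(y-o[1])/d[1]
for y in (-.012,-.0145,-.017):
    c=[tb(q,y) for q in [(281,211),(353,211),(284,318),(350,318)]]; m=np.mean(c,0); print(y,m,np.linalg.norm(c[0]-c[1]),np.linalg.norm(c[2]-c[3]),np.linalg.norm((c[0]+c[1]-c[2]-c[3])/2)); print(" origin world",p+R@(m+[0,.009,0]))
obj=np.array([(-30,-17,0),(-30,17,0),(30,-17,0),(30,17,0)])*1e-3
ok,rv,tv=cv2.solvePnP(obj,np.array([(281,211),(353,211),(284,318),(350,318)],float),K,None); Rm=T[:3,:3]@cv2.Rodrigues(rv)[0]; print("pnp",T[:3,:3]@tv.ravel()+T[:3,3],Rm, R@Rm)
E
```

```text
widths 0.08921031796133382 0.03759020664670165
pocket from cut [ 0.5882 -0.0885  0.022 ] from end [ 0.588  -0.0887  0.022 ] ang [np.float64(4.587977246599962), np.float64(4.607548847058808)]
-0.012 [ 0.0007 -0.012   0.0037] 0.032797978055872874 0.03414563157878122 0.059121429108162774
 origin world [ 0.5808 -0.0888  0.1214]
-0.0145 [ 0.0007 -0.0145  0.0052] 0.032172433271362766 0.03349438345270702 0.057993826011155
 origin world [ 0.5793 -0.089   0.1239]
-0.017 [ 0.0007 -0.017   0.0067] 0.03154688848685267 0.03284313532663282 0.05686622291414725
 origin world [ 0.5778 -0.0891  0.1263]
pnp [ 0.0007 -0.0089  0.0019] [[ 0.0007  1.     -0.0006]
 [-0.0184 -0.0006 -0.9998]
 [-0.9998  0.0007  0.0184]] [[ 0.9963 -0.0815 -0.0287]
 [ 0.0813  0.9967 -0.007 ]
 [ 0.0292  0.0047  0.9996]]
```

```bash
python3 - <<'E'
from h import *
go([.5846+.007,-.0891,.036],down(94.65))
E
python3 -m inch '[[[200,0.3,0,-1.5,0.3,-0.6,0],[200,0.7,0,-3,0.3,-0.6,0],[200,0.7,0,-5,0.3,-0.6,0],[200,0.7,0,-6.5,0.3,-0.6,0],[200,0.7,0,-8,0.3,-0.6,0],[200,0.7,0,-8.2,0.3,-0.6,0],[200,0.7,0,-8.2,0.3,-0.6,0],[200,0.7,0,-8.2,0.3,-0.6,0]]]'
python3 -m inch '[[[200,0,0,0,0,0,0],[200,0,0,0,0,0,0],[200,0,0,0,0,0,0],[200,0,0,0,0,0,0],[200,0,0,0,0,0,0],[200,0,0,0,0,0,0],[200,0,0,0,0,0,0],[200,0,0,0,0,0,0]]]'
python3 - <<'E'
from h import *
s=st(); im=env.snapshot("wrist"); cv2.imwrite("pics/w6.png",im[:,:,::-1]); crop(im,200,120,460,380,3,"w6a")
im=env.snapshot("top"); cv2.imwrite("pics/t6.png",im[:,:,::-1]); 
E
```

```text
shift cm [ 0.7   0.01 -8.24] turn [-0.28  0.6   0.02]  rows>= 2.0
time_s: 7.73
position: [0.5921, -0.0894, 0.0371]
ee_rot: [[-0.081, 0.022, -0.996], [0.997, 0.01, -0.081], [0.008, -1.0, -0.023]]
contact_force: [-0.2, -0.2, -0.2]
gripper_width: 0.0322
time_s: 8.4
position: [0.5921, -0.0894, 0.037]
ee_rot: [[-0.081, 0.022, -0.996], [0.997, 0.01, -0.081], [0.008, -1.0, -0.022]]
contact_force: [-0.2, 0.0, -1.1]
gripper_width: 0.0322
t 8.4 p [ 0.5921 -0.0894  0.037 ] F [-0.2  0.  -1.1] w 0.0322 q [-0.3   0.47  1.64  0.02  1.02 -1.96] jawang 94.6 tilt 1.37
```

View pics/w6a.png

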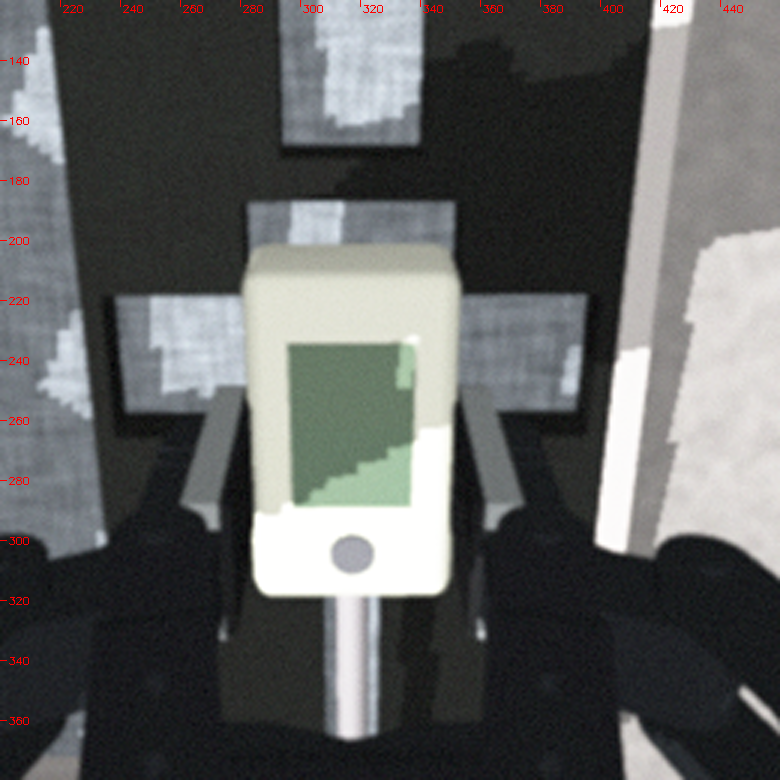

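```bash
python3 - <<'E'
from h import *
s=env.sense();C=cam("wrist",s); R=np.array(s["ee_rot"]);p=np.array(s["position"])
th=np.radians(4.65);cx=np.array([np.cos(th),np.sin(th),0])
A=[bp(C,q,.022) for q in [(237.5,218),(395,218),(282,186.5),(351.5,186.5)]]
print("widths",np.linalg.norm(A[0]-A[1]),np.linalg.norm(A[2]-A[3]))
print("pocket from cut",(A[0]+A[1])/2+cx*.015, "from end",(A[2]+A[3])/2+cx*.033)
for y in (-.012,-.0145):
    m=np.array([.0007,y+.009,.0037 if y==-.012 else .0052]); print(p+R@m)
go([p[0],p[1],p[2]],down(94.65))
E
```

```text
widths 0.08695851033934315 0.036963027704258015
pocket from cut [ 0.5882 -0.0892  0.022 ] from end [ 0.588 -0.089  0.022]
[ 0.5882 -0.089   0.0399]
[ 0.5867 -0.0891  0.0424]
shift cm [0. 0. 0.] turn [-0.57  1.24  0.02]  rows>= 1.0
```

```bash
python3 - <<'E'
from h import *
s=env.sense();C=cam("wrist",s)
for z in (.031,.033,.035): print(z,bp(C,(317,201.5),z), bp(C,(317,211),z+.018),bp(C,(317,318),z+.018))
print(bp(C,(317,186.5),.022))
E
python3 -m inch '[[[200,0,0,0,-0.57,1.24,0],[200,0,0,-0.3,-0.57,1.24,0],[200,0,0,-0.3,-0.57,1.24,0],[200,0,0,-0.3,-0.57,1.24,0],[200,0,0,-0.3,-0.57,1.24,0],[200,0,0,-0.3,-0.57,1.24,0],[200,0,0,-0.3,-0.57,1.24,0],[200,0,0,-0.3,-0.57,1.24,0]]]'
python3 - <<'E'
from h import *
s=st(); im=env.snapshot("wrist"); cv2.imwrite("pics/w7.png",im[:,:,::-1]); crop(im,200,140,460,380,3,"w7a")
E
```

```text
0.031 [ 0.5603 -0.0912  0.031 ] [ 0.5583 -0.0915  0.049 ] [ 0.618  -0.0867  0.049 ]
0.033 [ 0.5596 -0.0913  0.033 ] [ 0.5575 -0.0916  0.051 ] [ 0.6163 -0.0868  0.051 ]
0.035 [ 0.5588 -0.0914  0.035 ] [ 0.5567 -0.0917  0.053 ] [ 0.6145 -0.087   0.053 ]
[ 0.5551 -0.0916  0.022 ]
time_s: 9.17
position: [0.592, -0.0894, 0.034]
ee_rot: [[-0.081, 0.0, -0.997], [0.997, -0.0, -0.081], [-0.0, -1.0, -0.0]]
contact_force: [0.2, -0.2, -0.8]
gripper_width: 0.0325
t 9.17 p [ 0.592  -0.0894  0.034 ] F [ 0.2 -0.2 -0.8] w 0.0325 q [-0.29  0.48  1.62  0.    1.04 -1.95] jawang 94.6 tilt 0.01
```

View pics/w7a.png

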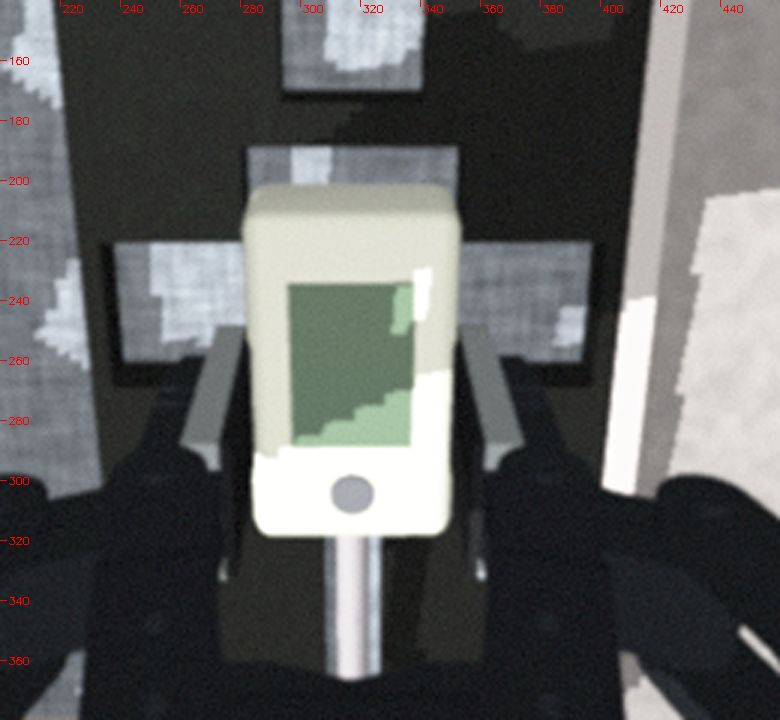

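```bash
python3 -m inch '[[[200,-0.1,0,-0.4,0,0,0],[200,-0.1,0,-0.7,0,0,0],[200,-0.1,0,-1,0,0,0],[200,-0.1,0,-1.2,0,0,0],[200,-0.1,0,-1.3,0,0,0],[200,-0.1,0,-1.4,0,0,0],[200,-0.1,0,-1.5,0,0,0],[200,-0.1,0,-1.5,0,0,0]]]'
python3 - <<'E'
from h import *
s=st(); im=env.snapshot("wrist"); cv2.imwrite("pics/w8.png",im[:,:,::-1]); crop(im,200,140,460,380,3,"w8a")
E
```

```text
time_s: 9.88
position: [0.591, -0.0894, 0.0188]
ee_rot: [[-0.081, -0.0, -0.997], [0.997, 0.0, -0.081], [0.0, -1.0, 0.0]]
contact_force: [0.3, 0.4, -1.1]
gripper_width: 0.0322
t 9.88 p [ 0.591  -0.0894  0.0188] F [ 0.3  0.4 -1.1] w 0.0322 q [-0.29  0.5   1.63 -0.    1.01 -1.95] jawang 94.6 tilt 0.01
```

View pics/w8a.png

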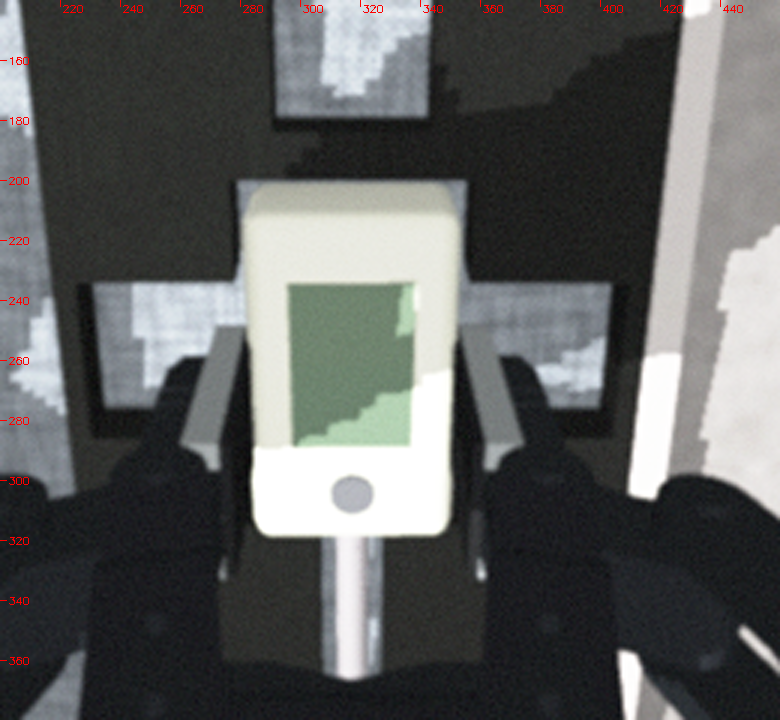

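```bash
python3 -m inch '[[[200,0,0,-0.1,0,0,0],[200,0,0,-0.2,0,0,0],[200,0,0,-0.2,0,0,0],[200,0,0,-0.3,0,0,0],[200,0,0,-0.3,0,0,0],[200,0,0,-0.3,0,0,0],[200,0,0,-0.3,0,0,0],[200,0,0,-0.3,0,0,0]]]'
```

```text
time_s: 10.6
position: [0.5914, -0.0895, 0.0177]
ee_rot: [[-0.081, 0.0, -0.997], [0.997, -0.0, -0.081], [-0.0, -1.0, -0.0]]
contact_force: [-3.5, 1.1, 8.6]
gripper_width: 0.0324
```

```bash
python3 -m inch '[[[105,0,0,0,0,0,0],[105,0,0,0,0,0,0],[105,0,0,0,0,0,0],[105,0,0,0.5,0,0,0],[105,0,0,2.5,0,0,0],[105,0,0,5,0,0,0],[105,0,0,9,0,0,0],[105,0,0,12,0,0,0]]]'
python3 - <<'E'
from h import *
s=st(); im=env.snapshot("wrist"); cv2.imwrite("pics/w9.png",im[:,:,::-1])
go([.4704,.0885,.11],down(90.8))
E
```

```text
time_s: 11.27
position: [0.5915, -0.0895, 0.1396]
ee_rot: [[-0.081, 0.001, -0.997], [0.997, -0.0, -0.081], [-0.0, -1.0, -0.001]]
contact_force: [1.9, -0.7, 0.7]
gripper_width: 0.0503
t 11.27 p [ 0.5915 -0.0895  0.1396] F [ 1.9 -0.7  0.7] w 0.0503 q [-0.29  0.34  1.57 -0.    1.23 -1.95] jawang 94.6 tilt 0.05
shift cm [-12.59  17.93  -3.72] turn [ 0.26  0.76 -3.85]  rows>= 6.0
```

View pics/w9.png

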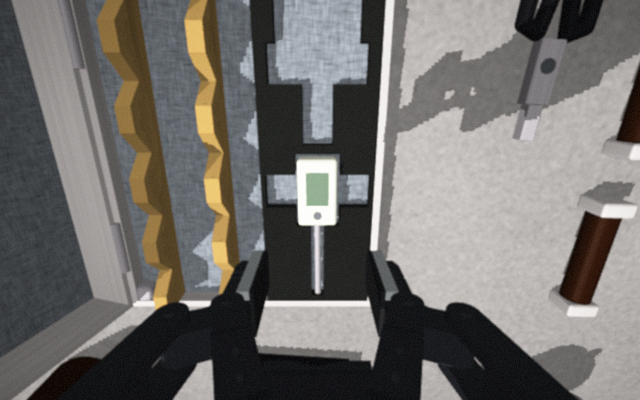

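```bash
python3 -m inch '[[[105,-2,3,0,0,0,-1],[105,-4,6,0,0,0,-2],[105,-6,9,0,0,0,-3.8],[105,-8.5,12,-1,0,0,-3.8],[105,-11,15,-2,0,0,-3.8],[90,-12.4,17.8,-4,0,0,-3.8],[90,-12.4,17.8,-6,0,0,-3.8],[90,-12.4,17.8,-6,0,0,-3.8]]]'
python3 -m inch '[[[90,0,0,0,0,0,0],[90,0,0,0,0,0,0],[90,0,0,0,0,0,0],[90,0,0,0,0,0,0],[90,0,0,0,0,0,0],[90,0,0,0,0,0,0],[90,0,0,0,0,0,0],[90,0,0,0,0,0,0]]]'
python3 - <<'E'
from h import *
s=st(); im=env.snapshot("wrist"); cv2.imwrite("pics/w10.png",im[:,:,::-1])
crop(im,200,120,460,380,3,"w10a")
E
```

```text
time_s: 11.98
position: [0.4675, 0.0886, 0.0836]
ee_rot: [[-0.018, 0.005, -1.0], [1.0, -0.005, -0.018], [-0.005, -1.0, -0.005]]
contact_force: [-0.3, -0.2, -1.0]
gripper_width: 0.055
time_s: 12.65
position: [0.4678, 0.0884, 0.0838]
ee_rot: [[-0.018, 0.005, -1.0], [1.0, -0.005, -0.018], [-0.005, -1.0, -0.005]]
contact_force: [0.5, -0.2, -0.6]
gripper_width: 0.055
t 12.65 p [0.4678 0.0884 0.0838] F [ 0.5 -0.2 -0.6] w 0.055 q [ 0.01  0.18  1.91 -0.01  1.04 -1.58] jawang 91.0 tilt 0.42
```

View pics/w10a.png

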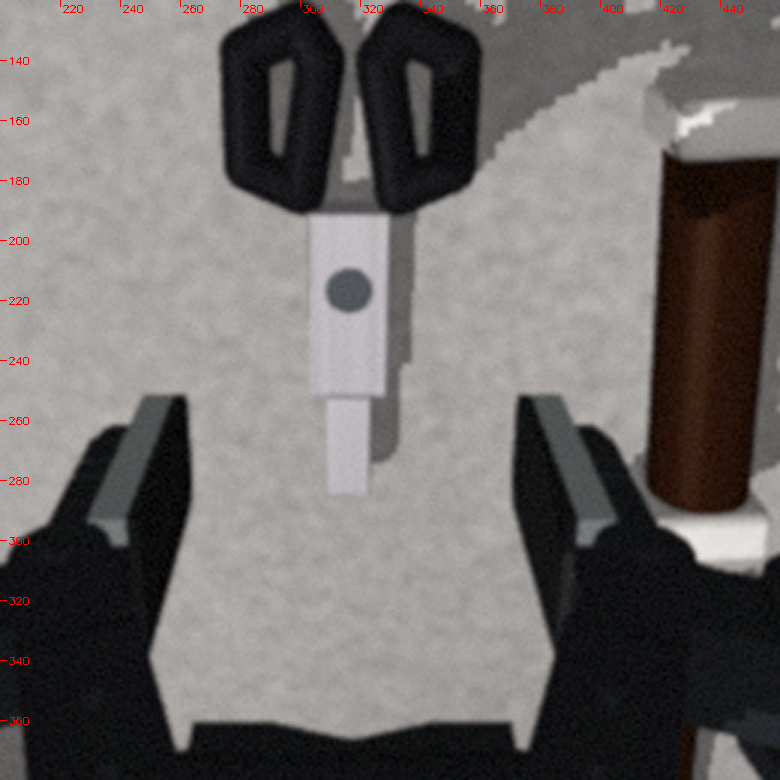

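```bash
python3 - <<'E'
from h import *
s=env.sense();C=cam("wrist",s)
o=bp(C,(316.3,216.5),.012);t=bp(C,(316,285),.012);b=bp(C,(316.3,190),.012);print(o,t,b,np.linalg.norm(o-t),np.linalg.norm(o-b),np.degrees(np.arctan2(*(t-b)[[1,0]])))
go([*o[:2],.002],down(91)); 
E
```

```text
[0.4707 0.0883 0.012 ] [0.5308 0.0891 0.012 ] [0.4499 0.088  0.012 ] 0.06010047624119889 0.02080072932060326 0.8378844012118722
shift cm [ 0.3  -0.01 -8.17] turn [ 0.29  0.29 -0.02]  rows>= 2.0
```

```bash
python3 -m inch '[[[90,0.3,0,-2,0.3,0.3,0],[90,0.3,0,-4,0.3,0.3,0],[90,0.3,0,-6,0.3,0.3,0],[90,0.3,0,-7.5,0.3,0.3,0],[90,0.3,0,-8.1,0.3,0.3,0],[90,0.3,0,-8.2,0.3,0.3,0],[90,0.3,0,-8.2,0.3,0.3,0],[90,0.3,0,-8.2,0.3,0.3,0]]]'
python3 - <<'E'
from h import *
st(); go([.4707,.0884,.0015],down(91))
E
```

```text
time_s: 13.37
position: [0.4716, 0.0885, 0.0026]
ee_rot: [[-0.018, 0.002, -1.0], [1.0, 0.0, -0.018], [0.0, -1.0, -0.002]]
contact_force: [-0.3, 0.3, 0.0]
gripper_width: 0.0551
t 13.37 p [0.4716 0.0885 0.0026] F [-0.3  0.3  0. ] w 0.0551 q [ 0.    0.34  1.93  0.    0.87 -1.58] jawang 91.0 tilt 0.1
shift cm [-0.09 -0.01 -0.11] turn [-0.01  0.1  -0.02]  rows>= 1.0
```

```bash
python3 -m inch '[[[90,-0.1,0,-0.1,0,0.1,0],[90,-0.1,0,-0.1,0,0.1,0],[230,-0.1,0,-0.1,0,0.1,0],[230,-0.1,0,-0.1,0,0.1,0],[230,-0.1,0,-0.1,0,0.1,0],[230,-0.1,0,-0.1,0,0.1,0],[230,-0.1,0,-0.1,0,0.1,0],[230,-0.1,0,-0.1,0,0.1,0]]]'
python3 - <<'E'
from h import *
st()
th=np.radians(4.65);cx=np.array([np.cos(th),np.sin(th),0]);cy=np.array([-cx[1],cx[0],0])
p=np.array([.5882,-.0890,0])-cx*.102; print(p)
go([*p[:2],.12],down(94.65+.15))
E
```

```text
time_s: 14.03
position: [0.4712, 0.0885, 0.0022]
ee_rot: [[-0.018, 0.001, -1.0], [1.0, 0.0, -0.018], [0.0, -1.0, -0.001]]
contact_force: [-1.0, 0.3, 5.0]
gripper_width: 0.018
t 14.03 p [0.4712 0.0885 0.0022] F [-1.   0.3  5. ] w 0.018 q [ 0.    0.34  1.94  0.    0.87 -1.58] jawang 91.0 tilt 0.05
[ 0.4865 -0.0973  0.    ]
shift cm [  1.54 -18.58  11.78] turn [-0.01  0.05  3.78]  rows>= 6.0
```

```bash
python3 -m inch '[[[230,0,0,1,0,0,0],[230,0,0,3,0,0,0],[230,0,0,6,0,0,0],[230,0.4,-3,9,0,0,0],[230,0.8,-7,10,0,0,2],[230,1.2,-11,10,0,0,3.8],[230,1.5,-15,10,0,0,3.8],[230,1.5,-18.6,10,0,0,3.8]]]'
python3 -m inch '[[[230,0,0,0,0,0,0],[230,0,0,0,0,0,0],[230,0,0,0,0,0,0],[230,0,0,0,0,0,0],[230,0,0,0,0,0,0],[230,0,0,0,0,0,0],[230,0,0,0,0,0,0],[230,0,0,0,0,0,0]]]'
python3 - <<'E'
from h import *
s=st(); im=env.snapshot("wrist"); cv2.imwrite("pics/w11.png",im[:,:,::-1])
crop(im,200,80,460,340,3,"w11a")
go([.4865,-.0973,.032],down(94.8))
E
```

```text
time_s: 14.7
position: [0.4868, -0.0997, 0.1034]
ee_rot: [[-0.084, 0.003, -0.996], [0.996, -0.001, -0.084], [-0.001, -1.0, -0.003]]
contact_force: [-0.0, -0.5, -0.0]
gripper_width: 0.0182
time_s: 15.37
position: [0.4868, -0.099, 0.1033]
ee_rot: [[-0.086, 0.003, -0.996], [0.996, -0.001, -0.086], [-0.001, -1.0, -0.003]]
contact_force: [-0.3, -0.5, -0.8]
gripper_width: 0.0178
t 15.37 p [ 0.4868 -0.099   0.1033] F [-0.3 -0.5 -0.8] w 0.0178 q [-0.38  0.19  1.85  0.    1.1  -2.03] jawang 94.9 tilt 0.17
shift cm [-0.03  0.19 -7.13] turn [ 0.05  0.17 -0.09]  rows>= 2.0
```

View pics/w11a.png

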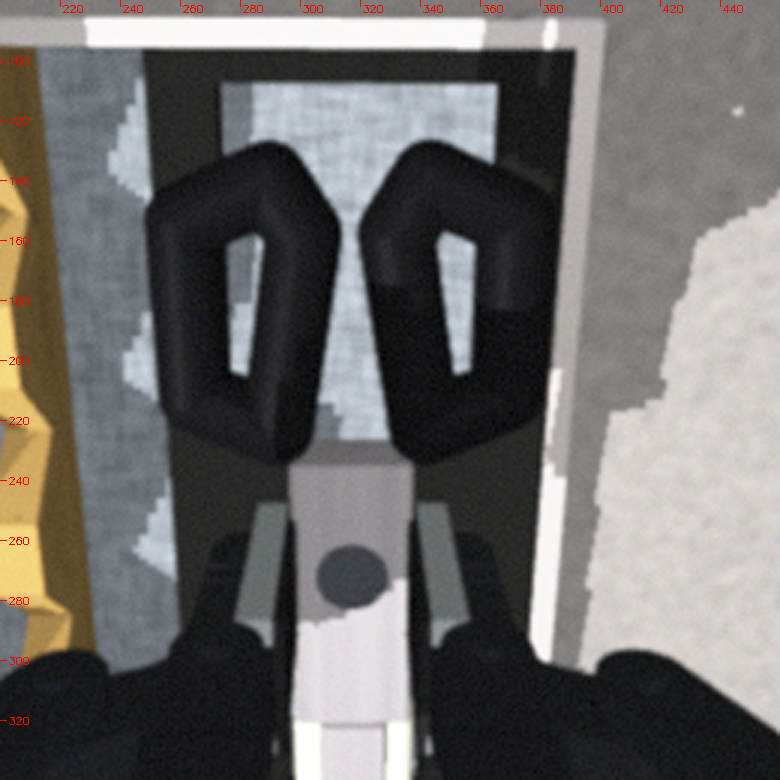

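```bash
python3 -m inch '[[[230,0,0.1,-1.5,0.05,0.17,0],[230,0,0.1,-3,0.05,0.17,0],[230,0,0.1,-4.5,0.05,0.17,0],[230,0,0.1,-6,0.05,0.17,0],[230,0,0.1,-7,0.05,0.17,0],[230,0,0.1,-7,0.05,0.17,0],[230,0,0.1,-7,0.05,0.17,0],[230,0,0.1,-7,0.05,0.17,0]]]'
python3 -m inch '[[[230,0,0,0,0,0,0],[230,0,0,0,0,0,0],[230,0,0,0,0,0,0],[230,0,0,0,0,0,0],[230,0,0,0,0,0,0],[230,0,0,0,0,0,0],[230,0,0,0,0,0,0],[230,0,0,0,0,0,0]]]'
python3 - <<'E'
from h import *
s=st(); im=env.snapshot("wrist"); cv2.imwrite("pics/w12.png",im[:,:,::-1])
crop(im,200,110,460,370,3,"w12a")
E
```

```text
time_s: 16.08
position: [0.4876, -0.0984, 0.0341]
ee_rot: [[-0.085, 0.001, -0.996], [0.996, -0.0, -0.085], [-0.001, -1.0, -0.001]]
contact_force: [-1.0, -0.4, -0.4]
gripper_width: 0.0182
time_s: 16.75
position: [0.4875, -0.0984, 0.034]
ee_rot: [[-0.085, 0.001, -0.996], [0.996, -0.0, -0.085], [-0.0, -1.0, -0.001]]
contact_force: [-0.1, -0.2, -0.8]
gripper_width: 0.0182
t 16.75 p [ 0.4875 -0.0984  0.034 ] F [-0.1 -0.2 -0.8] w 0.0182 q [-0.37  0.31  1.88  0.    0.95 -2.03] jawang 94.9 tilt 0.07
```

View pics/w12a.png

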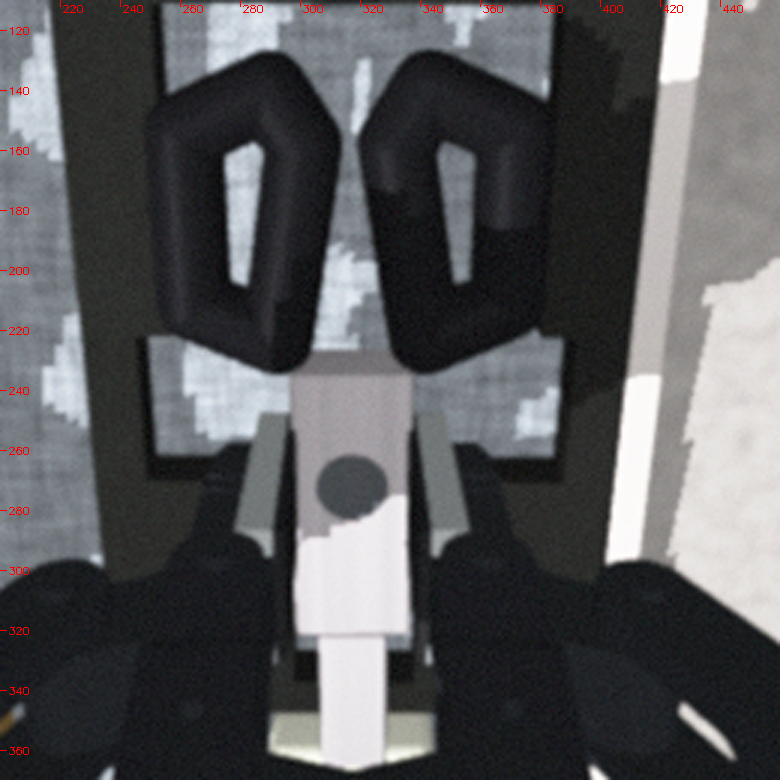

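```bash
python3 - <<'E'
from h import *
s=env.sense();C=cam("wrist",s); R=np.array(s["ee_rot"]);p=np.array(s["position"])
th=np.radians(4.65);cx=np.array([np.cos(th),np.sin(th),0]);cy=np.array([-cx[1],cx[0],0])
a,b=bp(C,(245,222),.022),bp(C,(387,222),.022); print(np.linalg.norm(a-b),(a+b)/2+cx*.015)
zt=p[2]+.0097
pin=bp(C,(316.7,271),zt); print("pin",pin)
for v,u in [(150,(250,382)),(222,(256,377))]:
    print("loops mid",(bp(C,(u[0],v),zt-.006)+bp(C,(u[1],v),zt-.006))/2)
print("sh front edge",bp(C,(316.7,321),zt),"rear",bp(C,(316.5,234.5),zt))
d=pin-((a+b)/2+cx*.015); print("err along x",d@cx,"y",d@cy)
E
```

```text
0.07747369089637937 [ 0.4847 -0.0986  0.022 ]
pin [ 0.4869 -0.098   0.0437]
loops mid [ 0.428  -0.1033  0.0377]
loops mid [ 0.4632 -0.1001  0.0377]
sh front edge [ 0.517  -0.0954  0.0437] rear [ 0.4671 -0.0998  0.0437]
err along x 0.0022329874138367093 y 0.0004782672378615863
```

```bash
python3 -m inch '[[[230,-0.2,0,0,0,0,-0.1],[230,-0.2,0,-0.3,0,0,-0.1],[230,-0.2,0,-0.6,0,0,-0.1],[230,-0.2,0,-0.9,0,0,-0.1],[230,-0.2,0,-1.2,0,0,-0.1],[230,-0.2,0,-1.4,0,0,-0.1],[230,-0.2,0,-1.5,0,0,-0.1],[230,-0.2,0,-1.5,0,0,-0.1]]]'
python3 - <<'E'
from h import *
s=st(); im=env.snapshot("wrist"); cv2.imwrite("pics/w13.png",im[:,:,::-1])
crop(im,200,110,460,370,3,"w13a")
E
```

```text
time_s: 17.47
position: [0.4852, -0.0983, 0.0186]
ee_rot: [[-0.084, 0.0, -0.997], [0.997, -0.0, -0.084], [-0.0, -1.0, -0.0]]
contact_force: [0.2, -0.3, -0.4]
gripper_width: 0.0184
t 17.47 p [ 0.4852 -0.0983  0.0186] F [ 0.2 -0.3 -0.4] w 0.0184 q [-0.37  0.33  1.89  0.    0.92 -2.03] jawang 94.8 tilt 0.03
```

View pics/w13a.png

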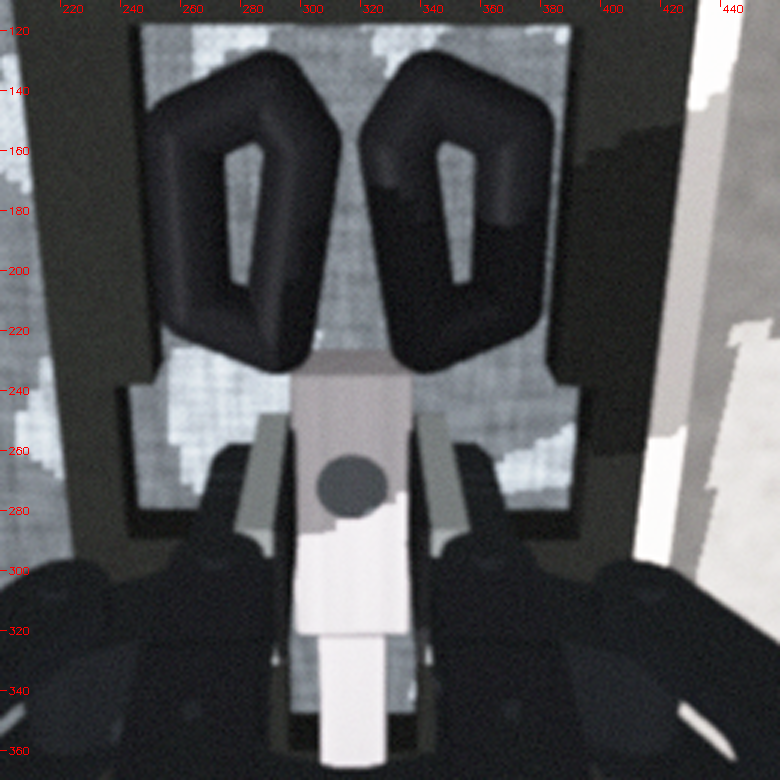

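```bash
python3 -m inch '[[[230,0,0,-0.2,0,0,0],[230,0,0,-0.3,0,0,0],[230,0,0,-0.4,0,0,0],[230,0,0,-0.5,0,0,0],[230,0,0,-0.6,0,0,0],[230,0,0,-0.6,0,0,0],[230,0,0,-0.6,0,0,0],[230,0,0,-0.6,0,0,0]]]'
```

```text
time_s: 18.18
position: [0.4854, -0.0984, 0.0142]
ee_rot: [[-0.084, 0.0, -0.996], [0.996, -0.0, -0.084], [-0.0, -1.0, -0.0]]
contact_force: [-4.0, 1.2, 10.7]
gripper_width: 0.018
```

```bash
python3 -m inch '[[[130,0,0,0,0,0,0],[130,0,0,0,0,0,0],[130,0,0,0,0,0,0],[130,0,0,0.5,0,0,0],[130,0,0,2.5,0,0,0],[130,0,0,6,0,0,0],[130,0,0,10,0,0,0],[130,0,0,12,0,0,0]]]'
python3 - <<'E'
from h import *
s=st(); im=env.snapshot("wrist"); cv2.imwrite("pics/w14.png",im[:,:,::-1])
im=env.snapshot("top"); cv2.imwrite("pics/t14.png",im[:,:,::-1]); crop(im,225,130,365,245,5.5,"t14a")
E
```

```text
time_s: 18.85
position: [0.4876, -0.0992, 0.1385]
ee_rot: [[-0.084, 0.006, -0.996], [0.996, -0.002, -0.084], [-0.003, -1.0, -0.006]]
contact_force: [0.9, -0.2, 1.2]
gripper_width: 0.0419
t 18.85 p [ 0.4876 -0.0992  0.1385] F [ 0.9 -0.2  1.2] w 0.0419 q [-0.37  0.14  1.83 -0.    1.17 -2.03] jawang 94.8 tilt 0.37
```

View pics/w14.png

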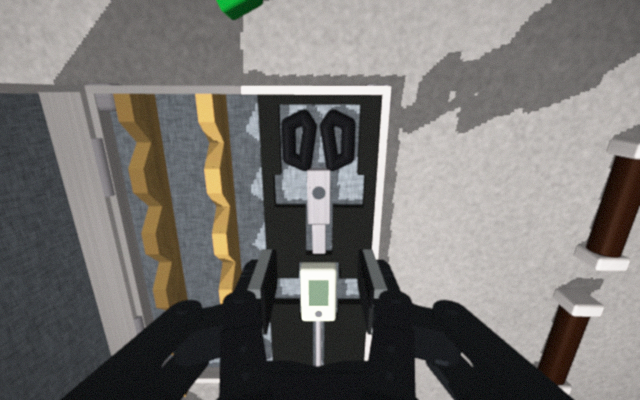

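View pics/t14.png

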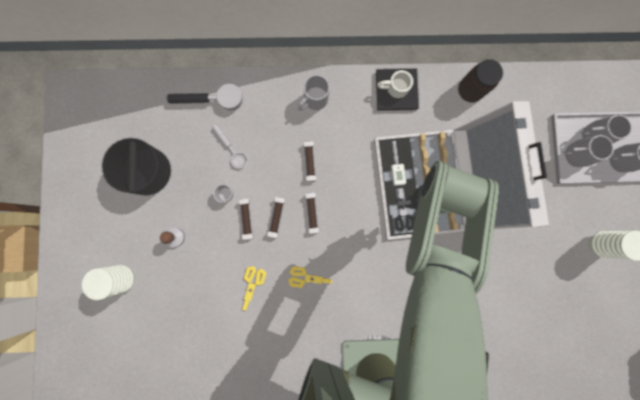

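```bash
python3 -m inch '[[[85,1.8,3.5,0,0,0,-1],[85,3.6,7,0,0,0,-2.5],[85,5.4,10.5,0,0,0,-2.5],[85,7.2,14,0,0,0,-2.5],[85,9,17.5,-1,0,0,-2.5],[85,10.8,21,-2,0,0,-2.5],[85,12.8,24.5,-3,0,0,-2.5],[85,14.7,27.8,-4,0,0,-2.5]]]'
python3 -m inch '[[[85,0,0,0,0,0,0],[85,0,0,0,0,0,0],[85,0,0,0,0,0,0],[85,0,0,0,0,0,0],[85,0,0,0,0,0,0],[85,0,0,0,0,0,0],[85,0,0,0,0,0,0],[85,0,0,0,0,0,0]]]'
python3 - <<'E'
from h import *
s=st(); im=env.snapshot("wrist"); cv2.imwrite("pics/w15.png",im[:,:,::-1])
go([.635,.179,.003],down(92.3))
E
```

```text
time_s: 19.62
position: [0.6358, 0.1802, 0.0972]
ee_rot: [[-0.041, 0.008, -0.999], [0.999, -0.005, -0.041], [-0.005, -1.0, -0.008]]
contact_force: [1.5, 0.2, 0.5]
gripper_width: 0.0575
time_s: 20.28
position: [0.636, 0.1795, 0.098]
ee_rot: [[-0.04, 0.009, -0.999], [0.999, -0.005, -0.04], [-0.005, -1.0, -0.009]]
contact_force: [-0.1, -0.3, 0.5]
gripper_width: 0.0566
t 20.28 p [0.636  0.1795 0.098 ] F [-0.1 -0.3  0.5] w 0.0566 q [ 0.15  0.51  1.43 -0.01  1.2  -1.46] jawang 92.3 tilt 0.57
shift cm [-0.1  -0.06 -9.48] turn [0.28 0.49 0.  ]  rows>= 3.0
```

View pics/w15.png

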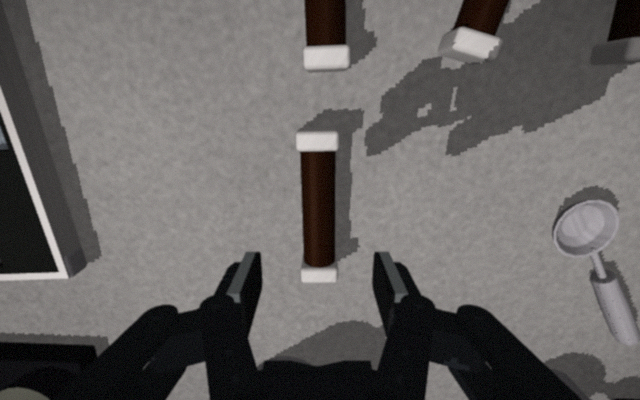

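```bash
python3 - <<'E'
from h import *
s=env.sense();C=cam("wrist",s)
a,b=bp(C,(318,150),.028),bp(C,(319,265),.028); print(a,b,(a+b)/2,np.linalg.norm(a-b))
E
python3 -m inch '[[[85,0,0,-2,0.3,0.5,0],[85,0,0,-4,0.3,0.5,0],[85,0,0,-6,0.3,0.5,0],[85,0,0,-8,0.3,0.5,0],[85,0,0,-9.4,0.3,0.5,0],[85,0,0,-9.4,0.3,0.5,0],[85,0,0,-9.4,0.3,0.5,0],[85,0,0,-9.4,0.3,0.5,0]]]'
```

```text
[0.5889 0.1788 0.028 ] [0.6796 0.1833 0.028 ] [0.6343 0.181  0.028 ] 0.09082953458391826
time_s: 21.0
position: [0.6371, 0.1798, 0.0051]
ee_rot: [[-0.04, 0.002, -0.999], [0.999, 0.001, -0.04], [0.001, -1.0, -0.002]]
contact_force: [0.3, 0.2, 0.2]
gripper_width: 0.0571
```

```bash
python3 -m inch '[[[85,-0.3,0.1,-0.1,0,0,0],[85,-0.3,0.1,-0.1,0,0,0],[230,-0.3,0.1,-0.1,0,0,0],[230,-0.3,0.1,-0.1,0,0,0],[230,-0.3,0.1,-0.1,0,0,0],[230,-0.3,0.1,-0.1,0,0,0],[230,-0.3,0.1,-0.1,0,0,0],[230,-0.3,0.1,-0.1,0,0,0]]]'
python3 - <<'E'
from h import *
st()
o=np.array([.559,-.1582,0]);th=np.radians(4.65);cx=np.array([np.cos(th),np.sin(th),0]);cy=np.array([-cx[1],cx[0],0])
for i in range(1,6): print(i,o+cx*.056*(i-3)-cy*.05)
p=o+cx*.112-cy*.05; go([*p[:2],.1],down(4.65))
E
```

```text
time_s: 21.67
position: [0.6348, 0.1809, 0.005]
ee_rot: [[-0.04, 0.003, -0.999], [0.999, 0.001, -0.04], [0.001, -1.0, -0.003]]
contact_force: [-1.1, 0.3, 5.3]
gripper_width: 0.0243
t 21.67 p [0.6348 0.1809 0.005 ] F [-1.1  0.3  5.3] w 0.0243 q [ 0.15  0.63  1.47  0.    1.05 -1.46] jawang 92.3 tilt 0.2
1 [ 0.4514 -0.2171  0.    ]
2 [ 0.5072 -0.2126  0.    ]
3 [ 0.5631 -0.208   0.    ]
4 [ 0.6189 -0.2035  0.    ]
5 [ 0.6747 -0.199   0.    ]
shift cm [  3.99 -37.99   9.5 ] turn [  0.11   0.2  -87.65]  rows>= 13.0
```

```bash
python3 -m inch '[[[230,0,0,2,0,0,0],[230,0,0,5,0,0,0],[230,0.3,-2,9,0,0,-7],[230,0.6,-5,11,0,0,-14],[230,1,-8.5,12,0,0,-21],[230,1.5,-12,12,0,0,-28],[230,2,-15.5,12,0,0,-35],[230,2.4,-19,12,0,0,-42]]]'
python3 - <<'E'
from h import *
st(); go([.6747,-.199,.11],down(4.65))
E
```

```text
time_s: 22.33
position: [0.6585, -0.0106, 0.1247]
ee_rot: [[0.643, 0.003, -0.766], [0.766, -0.002, 0.643], [0.001, -1.0, -0.003]]
contact_force: [0.3, 0.4, -1.0]
gripper_width: 0.0236
t 22.33 p [ 0.6585 -0.0106  0.1247] F [ 0.3  0.4 -1. ] w 0.0236 q [-0.15  0.47  1.42 -0.    1.25 -1.02] jawang 50.0 tilt 0.18
shift cm [  1.62 -18.84  -1.47] turn [  0.15   0.11 -45.32]  rows>= 7.0
```

```bash
python3 -m inch '[[[230,0.2,-3,0,0,0,-7],[230,0.4,-6,0,0,0,-14],[230,0.7,-9,0,0,0,-21],[230,1,-12,0,0,0,-28],[230,1.3,-15,0,0,0,-35],[230,1.6,-18,-0.5,0,0,-42],[230,1.6,-18.8,-1,0,0,-45.3],[230,1.6,-18.8,-1.5,0,0,-45.3]]]'
python3 -m inch '[[[230,0,0,0,0,0,0],[230,0,0,0,0,0,0],[230,0,0,0,0,0,0],[230,0,0,0,0,0,0],[230,0,0,0,0,0,0],[230,0,0,0,0,0,0],[230,0,0,0,0,0,0],[230,0,0,0,0,0,0]]]'
python3 - <<'E'
from h import *
s=st(); im=env.snapshot("wrist"); cv2.imwrite("pics/w16.png",im[:,:,::-1])
go([.6747,-.199,.04],down(4.65))
E
```

```text
time_s: 23.0
position: [0.6737, -0.2019, 0.1084]
ee_rot: [[0.997, -0.0, -0.077], [0.077, -0.004, 0.997], [-0.0, -1.0, -0.004]]
contact_force: [-0.7, 1.0, -1.4]
gripper_width: 0.024
time_s: 23.67
position: [0.6739, -0.2016, 0.1087]
ee_rot: [[0.997, 0.0, -0.077], [0.077, -0.004, 0.997], [-0.0, -1.0, -0.004]]
contact_force: [-0.4, 0.1, -1.3]
gripper_width: 0.0241
t 23.67 p [ 0.6739 -0.2016  0.1087] F [-0.4  0.1 -1.3] w 0.0241 q [-0.41  0.58  1.29 -0.    1.27 -0.49] jawang 4.4 tilt 0.21
shift cm [ 0.09  0.27 -6.86] turn [0.21 0.01 0.24]  rows>= 2.0
```

View pics/w16.png

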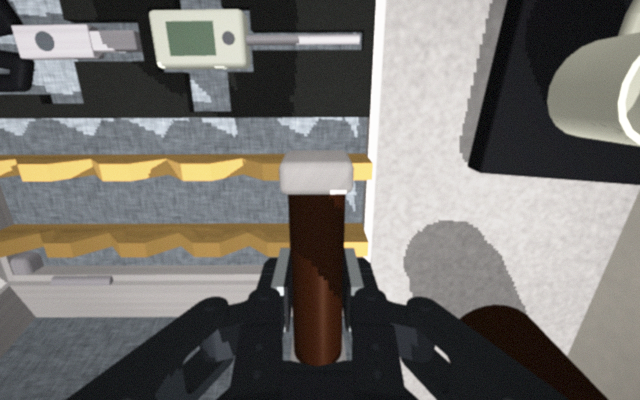

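```bash
python3 -m inch '[[[230,0.1,0.2,-2,0.2,0,0.2],[230,0.1,0.2,-4,0.2,0,0.2],[230,0.1,0.2,-6,0.2,0,0.2],[230,0.1,0.2,-7,0.2,0,0.2],[230,0.1,0.2,-7.3,0.2,0,0.2],[230,0.1,0.2,-7.3,0.2,0,0.2],[230,0.1,0.2,-7.3,0.2,0,0.2],[230,0.1,0.2,-7.3,0.2,0,0.2]]]'
python3 - <<'E'
from h import *
s=st(); im=env.snapshot("wrist"); cv2.imwrite("pics/w17.png",im[:,:,::-1])
E
```

```text
time_s: 24.38
position: [0.6757, -0.2002, 0.0369]
ee_rot: [[0.997, 0.002, -0.08], [0.08, -0.001, 0.997], [0.002, -1.0, -0.001]]
contact_force: [-0.4, 0.3, 0.0]
gripper_width: 0.0241
t 24.38 p [ 0.6757 -0.2002  0.0369] F [-0.4  0.3  0. ] w 0.0241 q [-0.41  0.66  1.32 -0.    1.15 -0.49] jawang 4.6 tilt 0.14
```

View pics/w17.png

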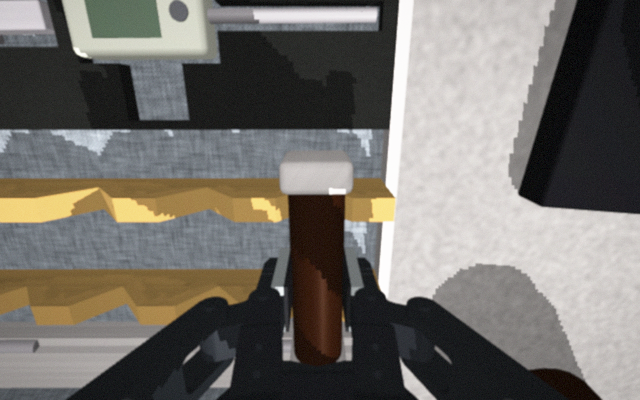

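```bash
python3 -m inch '[[[230,-0.1,0,-0.1,0,-0.1,0],[230,-0.1,0,-0.2,0,-0.1,0],[230,-0.1,0,-0.3,0,-0.1,0],[230,-0.1,0,-0.4,0,-0.1,0],[230,-0.1,0,-0.4,0,-0.1,0],[230,-0.1,0,-0.4,0,-0.1,0],[230,-0.1,0,-0.4,0,-0.1,0],[230,-0.1,0,-0.4,0,-0.1,0]]]'
```

```text
time_s: 25.1
position: [0.6746, -0.2004, 0.0343]
ee_rot: [[0.997, 0.004, -0.08], [0.08, -0.002, 0.997], [0.004, -1.0, -0.002]]
contact_force: [-3.9, 1.3, 5.6]
gripper_width: 0.024
```

```bash
python3 -m inch '[[[130,0,0,0,0,0,0],[130,0,0,0,0,0,0],[130,0,0,0,0,0,0],[130,0,0,0.5,0,0,0],[130,0,0,3,0,0,0],[130,0,0,6,0,0,0],[130,0,0,9,0,0,0],[130,0,0,12,0,0,0]]]'
python3 - <<'E'
from h import *
s=st(); im=env.snapshot("wrist"); cv2.imwrite("pics/w18.png",im[:,:,::-1])
go([.476,.179,.11],down(94.2))
E
```

```text
time_s: 25.77
position: [0.6744, -0.2003, 0.1553]
ee_rot: [[0.997, 0.003, -0.08], [0.08, -0.001, 0.997], [0.003, -1.0, -0.002]]
contact_force: [0.5, 0.6, -0.5]
gripper_width: 0.0418
t 25.77 p [ 0.6744 -0.2003  0.1553] F [ 0.5  0.6 -0.5] w 0.0418 q [-0.41  0.53  1.26  0.    1.34 -0.49] jawang 4.6 tilt 0.2
shift cm [-20.27  38.1   -5.42] turn [-0.39  1.   89.57]  rows>= 13.0
```

View pics/w18.png

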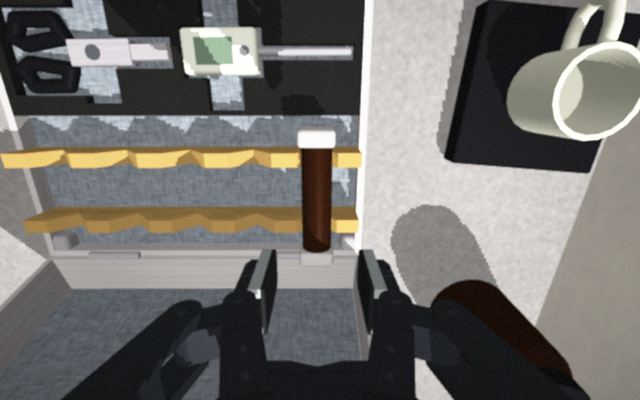

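```bash
python3 -m inch '[[[90,-1,2,0,0,0,7],[90,-2.5,5,0,0,0,14],[90,-4,8,0,0,0,21],[90,-5.5,11,0,0,0,28],[90,-7,14,0,0,0,35],[90,-8.5,17,0,0,0,42],[90,-10,20,0,0,0,49],[90,-11.5,23,0,0,0,56]]]'
python3 - <<'E'
from h import *
s=st(); go([.476,.179,.10],down(94.2))
E
```

```text
time_s: 26.48
position: [0.5628, 0.0293, 0.1644]
ee_rot: [[0.485, 0.015, -0.874], [0.874, 0.009, 0.486], [0.015, -1.0, -0.008]]
contact_force: [0.5, 0.2, 0.3]
gripper_width: 0.0552
t 26.48 p [0.5628 0.0293 0.1644] F [0.5 0.2 0.3] w 0.0552 q [-0.11  0.24  1.65  0.01  1.24 -1.18] jawang 61.0 tilt 1.0
shift cm [-8.68 14.97 -6.44] turn [-0.76  0.67 33.24]  rows>= 5.0
```

```bash
python3 -m inch '[[[90,-1.7,3,-1,-0.3,0.3,7],[90,-3.4,6,-2,-0.7,0.7,14],[90,-5,9,-3,-0.7,0.7,21],[90,-6.8,12,-4,-0.7,0.7,28],[90,-8.7,15,-6,-0.7,0.7,33.2],[90,-8.7,15,-6.4,-0.7,0.7,33.2],[90,-8.7,15,-6.4,-0.7,0.7,33.2],[90,-8.7,15,-6.4,-0.7,0.7,33.2]]]'
python3 - <<'E'
from h import *
s=st(); im=env.snapshot("wrist"); cv2.imwrite("pics/w19.png",im[:,:,::-1]);s=st()
E
```

```text
time_s: 27.15
position: [0.4761, 0.1793, 0.1005]
ee_rot: [[-0.073, -0.0, -0.997], [0.997, 0.0, -0.073], [0.0, -1.0, 0.0]]
contact_force: [0.3, -0.4, -0.8]
gripper_width: 0.0553
t 27.15 p [0.4761 0.1793 0.1005] F [ 0.3 -0.4 -0.8] w 0.0553 q [ 0.19  0.22  1.82  0.    1.1  -1.45] jawang 94.2 tilt 0.03
t 27.2 p [0.4771 0.1789 0.1012] F [ 0.3 -0.3  0.7] w 0.0551 q [ 0.19  0.22  1.82  0.    1.1  -1.45] jawang 94.1 tilt 0.08
```

View pics/w19.png

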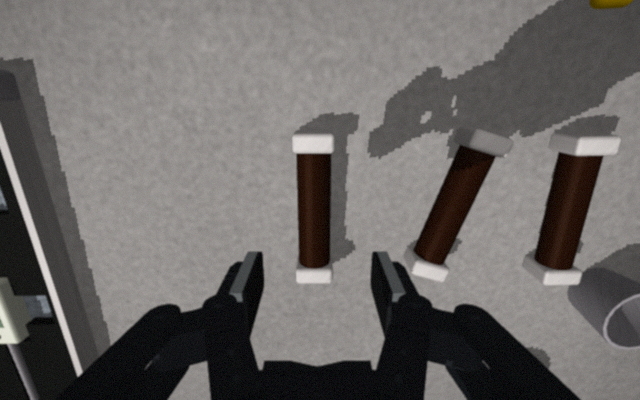

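```bash
python3 - <<'E'
from h import *
s=env.sense();C=cam("wrist",s)
a,b=bp(C,(314.3,153),.028),bp(C,(314.5,265),.028); m=(a+b)/2;print(m,np.linalg.norm(a-b),np.degrees(np.arctan2(*(b-a)[[1,0]])))
go([*m[:2],.004],down(94.2))
a,b=bp(C,(478,153),.028),bp(C,(430,261),.028);print("c",(a+b)/2,np.degrees(np.arctan2(*(b-a)[[1,0]])))
a,b=bp(C,(581,153),.028),bp(C,(556,265),.028);print("d",(a+b)/2,np.degrees(np.arctan2(*(b-a)[[1,0]])))
E
```

```text
[0.4773 0.1778 0.028 ] 0.08988842949152102 4.076143940533307
shift cm [ 0.02 -0.12 -9.72] turn [-0.05  0.06  0.1 ]  rows>= 3.0
c [0.4681 0.2812 0.028 ] -11.20082140424262
d [0.4636 0.3682 0.028 ] 7.260020576663152
```

```bash
python3 -m inch '[[[90,0,-0.1,-2,0,0,0],[90,0,-0.1,-4,0,0,0],[90,0,-0.1,-6,0,0,0],[90,0,-0.1,-8,0,0,0],[90,0,-0.1,-9.5,0,0,0],[90,0,-0.1,-9.7,0,0,0],[90,0,-0.1,-9.7,0,0,0],[90,0,-0.1,-9.7,0,0,0]]]'
python3 -m inch '[[[90,0,0,0,0,0,0],[230,0,0,0,0,0,0],[230,0,0,0,0,0,0],[230,0,0,0,0,0,0],[230,0,0,0,0,0,0],[230,0,0,0,0,0,0],[230,0,0,0,0,0,0],[230,0,0,0,0,0,0]]]'
```

```text
time_s: 27.87
position: [0.4789, 0.1775, 0.0054]
ee_rot: [[-0.07, 0.004, -0.998], [0.998, 0.001, -0.07], [0.001, -1.0, -0.004]]
contact_force: [0.1, -0.2, 0.6]
gripper_width: 0.0553
time_s: 28.53
position: [0.4801, 0.1777, 0.0067]
ee_rot: [[-0.07, 0.006, -0.998], [0.998, 0.001, -0.07], [0.001, -1.0, -0.006]]
contact_force: [-0.6, -0.9, 5.8]
gripper_width: 0.0241
```

```bash
python3 -m inch '[[[230,0,0,2,0,0,0],[230,0,0,5,0,0,0],[230,1,-2,9,0,0,-7],[230,2,-5,11,0,0,-14],[230,3.5,-8.5,12,0,0,-21],[230,5,-12,12,0,0,-28],[230,6.5,-15.5,12,0,0,-35],[230,8,-19,12,0,0,-42]]]'
python3 - <<'E'
from h import *
st(); go([.619,-.206,.11],down(4.65))
E
```

```text
time_s: 29.2
position: [0.5605, -0.0138, 0.1274]
ee_rot: [[0.62, 0.006, -0.785], [0.785, -0.003, 0.62], [0.002, -1.0, -0.007]]
contact_force: [0.8, 0.7, -1.4]
gripper_width: 0.0241
t 29.2 p [ 0.5605 -0.0138  0.1274] F [ 0.8  0.7 -1.4] w 0.0241 q [-0.18  0.28  1.68 -0.    1.17 -1.08] jawang 51.7 tilt 0.4
shift cm [  5.85 -19.22  -1.74] turn [  0.31   0.27 -47.06]  rows>= 7.0
```

```bash
python3 -m inch '[[[230,0.8,-3,0,0,0,-7],[230,1.6,-6,0,0,0,-14],[230,2.4,-9,0,0,0,-21],[230,3.2,-12,0,0,0,-28],[230,4,-15,0,0,0,-35],[230,5,-18,-0.5,0.3,0.3,-42],[230,5.85,-19.2,-1,0.3,0.3,-47],[230,5.85,-19.2,-1.5,0.3,0.3,-47]]]'
python3 -m inch '[[[230,0,0,0,0,0,0],[230,0,0,0,0,0,0],[230,0,0,0,0,0,0],[230,0,0,0,0,0,0],[230,0,0,0,0,0,0],[230,0,0,0,0,0,0],[230,0,0,0,0,0,0],[230,0,0,0,0,0,0]]]'
python3 - <<'E'
from h import *
s=st(); im=env.snapshot("wrist"); cv2.imwrite("pics/w20.png",im[:,:,::-1])
go([.6185,-.206,.039],down(4.65))
E
```

```text
time_s: 29.87
position: [0.6202, -0.2096, 0.1123]
ee_rot: [[0.997, 0.002, -0.077], [0.077, -0.002, 0.997], [0.001, -1.0, -0.002]]
contact_force: [-0.3, 0.3, -0.8]
gripper_width: 0.0236
time_s: 30.53
position: [0.6203, -0.2093, 0.1126]
ee_rot: [[0.997, 0.002, -0.077], [0.077, -0.002, 0.997], [0.002, -1.0, -0.002]]
contact_force: [-0.4, -0.6, -0.9]
gripper_width: 0.0239
t 30.53 p [ 0.6203 -0.2093  0.1126] F [-0.4 -0.6 -0.9] w 0.0239 q [-0.46  0.48  1.44 -0.    1.22 -0.53] jawang 4.4 tilt 0.16
shift cm [-0.17  0.34 -7.35] turn [0.11 0.11 0.24]  rows>= 2.0
```

View pics/w20.png

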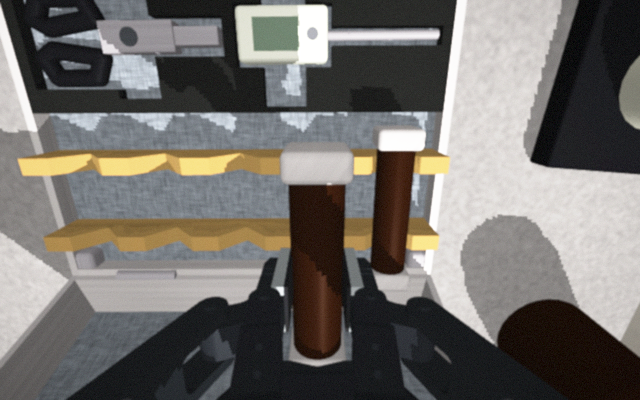

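```bash
python3 -m inch '[[[230,-0.2,0.3,-2,0.1,0.1,0.2],[230,-0.2,0.3,-4,0.1,0.1,0.2],[230,-0.2,0.3,-6,0.1,0.1,0.2],[230,-0.2,0.3,-7,0.1,0.1,0.2],[230,-0.2,0.3,-7.4,0.1,0.1,0.2],[230,-0.2,0.3,-7.6,0.1,0.1,0.2],[230,-0.2,0.3,-7.8,0.1,0.1,0.2],[230,-0.2,0.3,-7.8,0.1,0.1,0.2]]]'
python3 - <<'E'
from h import *
s=st(); im=env.snapshot("wrist"); cv2.imwrite("pics/w21.png",im[:,:,::-1])
E
```

```text
time_s: 31.25
position: [0.6186, -0.2066, 0.0359]
ee_rot: [[0.997, 0.001, -0.08], [0.08, -0.001, 0.997], [0.001, -1.0, -0.001]]
contact_force: [-2.2, 0.3, 0.8]
gripper_width: 0.0235
t 31.25 p [ 0.6186 -0.2066  0.0359] F [-2.2  0.3  0.8] w 0.0235 q [-0.45  0.57  1.48 -0.    1.09 -0.54] jawang 4.6 tilt 0.05
```

View pics/w21.png

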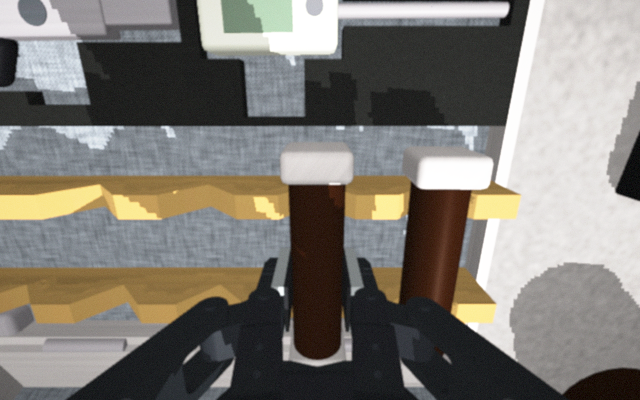

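```bash
python3 -m inch '[[[230,0,0,-0.1,0,0,0],[140,0,0,-0.1,0,0,0],[140,0,0,-0.1,0,0,0],[140,0,0,-0.1,0,0,0],[140,0,0,1,0,0,0],[140,0,0,4,0,0,0],[140,0,0,8,0,0,0],[140,0,0,12,0,0,0]]]'
python3 - <<'E'
from h import *
s=st(); im=env.snapshot("wrist"); cv2.imwrite("pics/w22.png",im[:,:,::-1])
go([.468,.284,.10],down(78.5))
E
```

```text
time_s: 31.97
position: [0.6177, -0.2062, 0.1564]
ee_rot: [[0.997, -0.001, -0.08], [0.08, 0.0, 0.997], [-0.001, -1.0, 0.001]]
contact_force: [1.5, -0.0, 0.4]
gripper_width: 0.0386
t 31.97 p [ 0.6177 -0.2062  0.1564] F [ 1.5 -0.   0.4] w 0.0386 q [-0.45  0.43  1.41 -0.    1.3  -0.54] jawang 4.6 tilt 0.09
shift cm [-15.58  49.3   -6.84] turn [-0.19  1.06 73.87]  rows>= 13.0
```

View pics/w22.png

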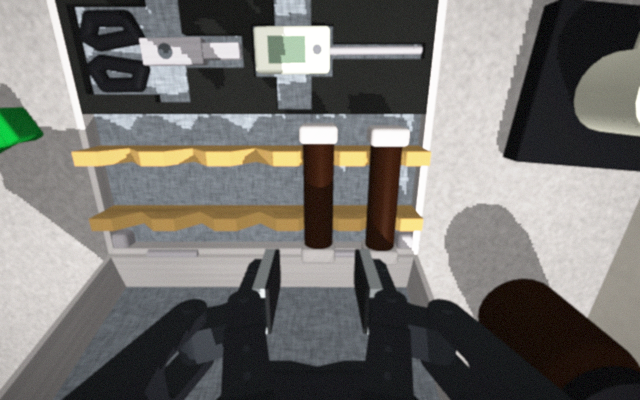

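Two tubes are cradled in grooves 4 and 5. Next is the third tube.

```bash
python3 -m inch '[[[90,-1,4,0,0,0,6],[90,-2,8,0,0,0,12],[90,-3.5,12,0,0,0,18],[90,-5,15.5,0,0,0,24],[90,-6.5,19,0,0,0,30],[90,-8,23,0,0,0,36],[90,-9.5,27,0,0,0,42],[90,-11,31,0,0,0,48]]]'
python3 - <<'E'
from h import *
s=st(); go([.468,.284,.10],down(78.5))
E
```

```text
time_s: 32.68
position: [0.5144, 0.0997, 0.1695]
ee_rot: [[0.603, 0.019, -0.797], [0.797, 0.007, 0.603], [0.016, -1.0, -0.011]]
contact_force: [0.8, 0.3, -0.9]
gripper_width: 0.0552
t 32.68 p [0.5144 0.0997 0.1695] F [ 0.8  0.3 -0.9] w 0.0552 q [ 0.02  0.15  1.75  0.01  1.23 -0.9 ] jawang 52.9 tilt 1.13
shift cm [-4.64 18.43 -6.95] turn [-0.6   0.96 25.61]  rows>= 5.0
```

```bash
python3 -m inch '[[[90,-1,4,-1,-0.3,0.5,7],[90,-2,8,-2,-0.6,1,14],[90,-3,12,-3,-0.6,1,21],[90,-4,15.5,-5,-0.6,1,25.6],[90,-4.6,18.4,-6.5,-0.6,1,25.6],[90,-4.6,18.4,-7,-0.6,1,25.6],[90,-4.6,18.4,-7,-0.6,1,25.6],[90,-4.6,18.4,-7,-0.6,1,25.6]]]'
python3 - <<'E'
from h import *
s=st(); im=env.snapshot("wrist"); cv2.imwrite("pics/w23.png",im[:,:,::-1]);s=st()
E
```

```text
time_s: 33.35
position: [0.4686, 0.2835, 0.0998]
ee_rot: [[0.199, -0.0, -0.98], [0.98, -0.001, 0.199], [-0.001, -1.0, 0.0]]
contact_force: [-0.2, 0.3, -1.1]
gripper_width: 0.0555
t 33.35 p [0.4686 0.2835 0.0998] F [-0.2  0.3 -1.1] w 0.0555 q [ 0.39  0.29  1.73 -0.    1.12 -0.98] jawang 78.5 tilt 0.03
t 33.4 p [0.4694 0.2831 0.1004] F [-0.6 -0.8  0.5] w 0.055 q [ 0.38  0.29  1.73 -0.    1.12 -0.98] jawang 78.4 tilt 0.05
```

View pics/w23.png

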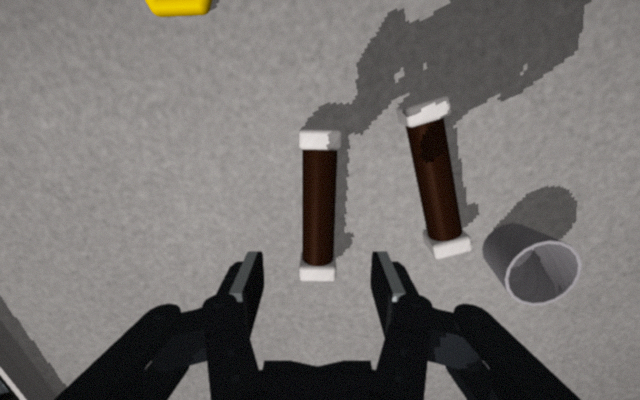

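```bash
python3 - <<'E'
from h import *
s=env.sense();C=cam("wrist",s)
a,b=bp(C,(319.5,149),.028),bp(C,(317.5,263),.028); m=(a+b)/2;print(m,np.linalg.norm(a-b),np.degrees(np.arctan2(*(b-a)[[1,0]])))
go([*m[:2],.004],down(78))
a,b=bp(C,(428,121),.028),bp(C,(445,239),.028);print("d",(a+b)/2,np.degrees(np.arctan2(*(b-a)[[1,0]])))
E
```

```text
[0.4671 0.2854 0.028 ] 0.09055272013282753 -12.369050572217892
shift cm [-0.23  0.23 -9.64] turn [-0.    0.05 -0.45]  rows>= 3.0
d [0.4647 0.3738 0.028 ] 3.3214140455877526
```

```bash
python3 -m inch '[[[90,-0.3,0.2,-2,0,0,-0.7],[90,-0.3,0.2,-4,0,0,-0.7],[90,-0.3,0.2,-6,0,0,-0.7],[90,-0.3,0.2,-8,0,0,-0.7],[90,-0.3,0.2,-9.5,0,0,-0.7],[90,-0.3,0.2,-9.8,0,0,-0.7],[90,-0.3,0.2,-9.8,0,0,-0.7],[90,-0.3,0.2,-9.8,0,0,-0.7]]]'
python3 -m inch '[[[90,-0.1,0,-0.1,0,0,0],[230,-0.1,0,-0.1,0,0,0],[230,-0.1,0,-0.1,0,0,0],[230,-0.1,0,-0.1,0,0,0],[230,-0.1,0,-0.1,0,0,0],[230,-0.1,0,-0.1,0,0,0],[230,-0.1,0,-0.1,0,0,0],[230,-0.1,0,-0.1,0,0,0]]]'
```

```text
time_s: 34.07
position: [0.468, 0.2847, 0.0037]
ee_rot: [[0.214, 0.003, -0.977], [0.977, 0.001, 0.214], [0.001, -1.0, -0.003]]
contact_force: [0.4, 0.6, 1.4]
gripper_width: 0.0552
time_s: 34.73
position: [0.468, 0.2851, 0.0041]
ee_rot: [[0.214, 0.005, -0.977], [0.977, 0.001, 0.214], [0.003, -1.0, -0.005]]
contact_force: [-0.4, -0.7, 6.0]
gripper_width: 0.0242
```

```bash
python3 -m inch '[[[230,0,0,2,0,0,0],[230,0,0,5,0,0,0],[230,0.5,-3,9,0,0,-6],[230,1,-7,11,0,0,-12],[230,1.8,-11,12,0,0,-18],[230,2.6,-15,12,0,0,-24],[230,3.4,-19,12,0,0,-30],[230,4.2,-23,12,0,0,-36]]]'
python3 - <<'E'
from h import *
st(); go([.5625,-.209,.11],down(4.65))
E
```

```text
time_s: 35.4
position: [0.5086, 0.0615, 0.1248]
ee_rot: [[0.75, 0.007, -0.662], [0.662, -0.002, 0.75], [0.004, -1.0, -0.006]]
contact_force: [0.9, -1.0, -0.7]
gripper_width: 0.0238
t 35.4 p [0.5086 0.0615 0.1248] F [ 0.9 -1.  -0.7] w 0.0238 q [-0.05  0.19  1.8  -0.    1.15 -0.77] jawang 41.4 tilt 0.39
shift cm [  5.39 -27.05  -1.48] turn [  0.23   0.33 -36.78]  rows>= 7.0
```

```bash
python3 -m inch '[[[230,0.8,-4,0,0,0,-6],[230,1.6,-8,0,0,0,-12],[230,2.4,-12,0,0,0,-18],[230,3.2,-16,0,0,0,-24],[230,4,-20,0,0,0,-30],[230,4.8,-24,-0.5,0.2,0.3,-36.8],[230,5.4,-26.7,-1,0.2,0.3,-36.8],[230,5.4,-26.7,-1.5,0.2,0.3,-36.8]]]'
python3 -m inch '[[[230,0,0,0,0,0,0],[230,0,0,0,0,0,0],[230,0,0,0,0,0,0],[230,0,0,0,0,0,0],[230,0,0,0,0,0,0],[230,0,0,0,0,0,0],[230,0,0,0,0,0,0],[230,0,0,0,0,0,0]]]'
python3 - <<'E'
from h import *
s=st(); im=env.snapshot("wrist"); cv2.imwrite("pics/w24.png",im[:,:,::-1])
go([.5625,-.209,.035],down(4.65))
E
```

```text
time_s: 36.07
position: [0.5638, -0.2118, 0.11]
ee_rot: [[0.997, 0.003, -0.075], [0.075, -0.004, 0.997], [0.003, -1.0, -0.005]]
contact_force: [-0.3, 0.7, 0.1]
gripper_width: 0.0241
time_s: 36.73
position: [0.5639, -0.2114, 0.1103]
ee_rot: [[0.997, 0.003, -0.076], [0.076, -0.005, 0.997], [0.003, -1.0, -0.005]]
contact_force: [0.0, 0.1, -1.4]
gripper_width: 0.0243
t 36.73 p [ 0.5639 -0.2114  0.1103] F [ 0.   0.1 -1.4] w 0.0243 q [-0.5   0.38  1.58 -0.    1.17 -0.58] jawang 4.4 tilt 0.33
shift cm [-0.14  0.25 -7.52] turn [0.26 0.19 0.3 ]  rows>= 2.0
```

View pics/w24.png

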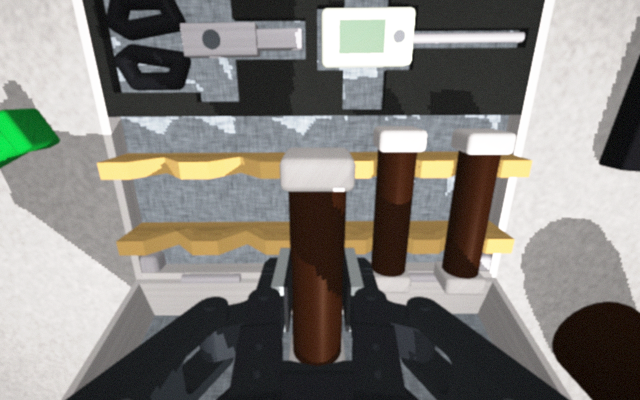

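```bash
python3 -m inch '[[[230,-0.1,0.2,-2,0.2,0.2,0.3],[230,-0.1,0.2,-4,0.2,0.2,0.3],[230,-0.1,0.2,-6,0.2,0.2,0.3],[230,-0.1,0.2,-7,0.2,0.2,0.3],[230,-0.1,0.2,-7.4,0.2,0.2,0.3],[230,-0.1,0.2,-7.6,0.2,0.2,0.3],[230,-0.1,0.2,-7.8,0.2,0.2,0.3],[230,-0.1,0.2,-7.8,0.2,0.2,0.3]]]'
python3 - <<'E'
from h import *
s=st(); im=env.snapshot("wrist"); cv2.imwrite("pics/w25.png",im[:,:,::-1])
E
```

```text
time_s: 37.45
position: [0.5632, -0.2097, 0.0335]
ee_rot: [[0.997, -0.0, -0.081], [0.081, -0.001, 0.997], [-0.0, -1.0, -0.001]]
contact_force: [-2.8, 0.9, 2.2]
gripper_width: 0.0239
t 37.45 p [ 0.5632 -0.2097  0.0335] F [-2.8  0.9  2.2] w 0.0239 q [-0.5   0.49  1.62 -0.    1.04 -0.58] jawang 4.6 tilt 0.07
```

View pics/w25.png

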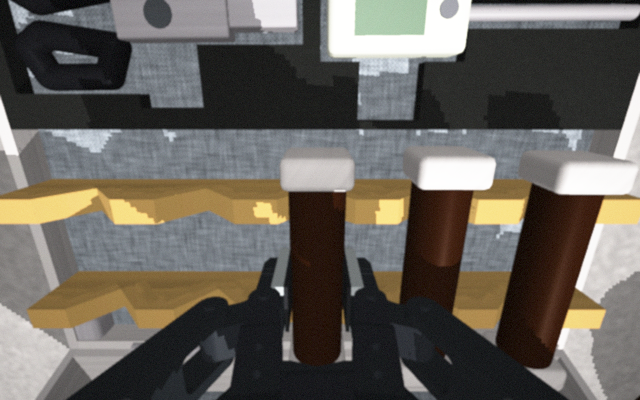

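Contact is at the expected height; releasing and going for the last tube.

```bash
python3 -m inch '[[[230,0,0,-0.1,0,0,0],[140,0,0,-0.1,0,0,0],[140,0,0,-0.1,0,0,0],[140,0,0,-0.1,0,0,0],[140,0,0,1,0,0,0],[140,0,0,4,0,0,0],[140,0,0,8,0,0,0],[140,0,0,12,0,0,0]]]'
python3 - <<'E'
from h import *
s=st(); im=env.snapshot("wrist"); cv2.imwrite("pics/w26.png",im[:,:,::-1])
im=env.snapshot("scene"); cv2.imwrite("pics/s26.png",im[:,:,::-1]);
go([.4635,.376,.10],down(94))
E
```

```text
time_s: 38.17
position: [0.5623, -0.2092, 0.1544]
ee_rot: [[0.997, -0.002, -0.081], [0.081, -0.0, 0.997], [-0.002, -1.0, -0.0]]
contact_force: [0.7, -0.9, 0.3]
gripper_width: 0.0386
t 38.17 p [ 0.5623 -0.2092  0.1544] F [ 0.7 -0.9  0.3] w 0.0386 q [-0.5   0.33  1.55 -0.    1.26 -0.58] jawang 4.6 tilt 0.11
shift cm [-10.55  58.87  -6.36] turn [-0.27  1.2  89.34]  rows>= 15.0
```

View pics/w26.png

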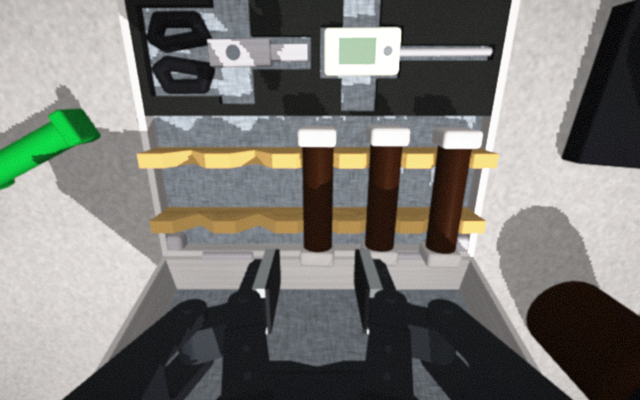

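View pics/s26.png

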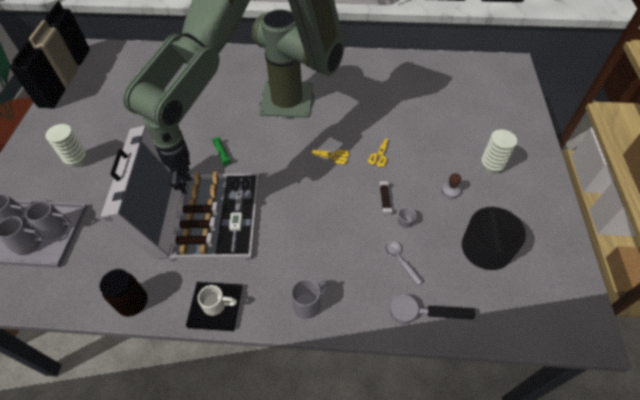

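```bash
python3 -m inch '[[[90,-0.5,3,0,0,0,6],[90,-1,7,0,0,0,12],[90,-2,11,0,0,0,18],[90,-3,15,0,0,0,24],[90,-4,19,0,0,0,30],[90,-5,23,0,0,0,36],[90,-6,27,0,0,0,43],[90,-7,31,0,0,0,50]]]'
python3 - <<'E'
from h import *
s=st(); go([.4635,.376,.11],down(94))
E
```

```text
time_s: 38.93
position: [0.4985, 0.099, 0.1643]
ee_rot: [[0.574, 0.02, -0.819], [0.819, 0.006, 0.574], [0.017, -1.0, -0.013]]
contact_force: [1.0, 0.3, 0.5]
gripper_width: 0.0552
t 38.93 p [0.4985 0.099  0.1643] F [1.  0.3 0.5] w 0.0552 q [ 0.02  0.12  1.79  0.01  1.21 -0.94] jawang 55.0 tilt 1.2
shift cm [-3.5  27.7  -5.43] turn [-0.73  0.98 39.02]  rows>= 7.0
```

```bash
python3 -m inch '[[[90,-0.5,4,0,-0.3,0.5,6],[90,-1,8,0,-0.7,1,12],[90,-1.5,12,-0.5,-0.7,1,18],[90,-2,16,-1,-0.7,1,24],[90,-2.5,20,-2,-0.7,1,30],[90,-3,24,-3,-0.7,1,36],[90,-3.5,27.5,-4,-0.7,1,39],[90,-3.5,27.7,-5,-0.7,1,39]]]'
python3 -m inch '[[[90,0,0,0,0,0,0],[90,0,0,0,0,0,0],[90,0,0,0,0,0,0],[90,0,0,0,0,0,0],[90,0,0,0,0,0,0],[90,0,0,0,0,0,0],[90,0,0,0,0,0,0],[90,0,0,0,0,0,0]]]'
python3 - <<'E'
from h import *
s=st(); im=env.snapshot("wrist"); cv2.imwrite("pics/w27.png",im[:,:,::-1])
E
```

```text
time_s: 39.6
position: [0.4625, 0.3822, 0.1148]
ee_rot: [[-0.076, 0.001, -0.997], [0.997, 0.005, -0.076], [0.005, -1.0, -0.002]]
contact_force: [-0.1, 0.1, 0.0]
gripper_width: 0.0554
time_s: 40.27
position: [0.4629, 0.3817, 0.1152]
ee_rot: [[-0.076, 0.002, -0.997], [0.997, 0.005, -0.076], [0.005, -1.0, -0.002]]
contact_force: [0.1, -0.3, -0.5]
gripper_width: 0.0554
t 40.27 p [0.4629 0.3817 0.1152] F [ 0.1 -0.3 -0.5] w 0.0554 q [ 0.54  0.37  1.59  0.    1.18 -1.1 ] jawang 94.3 tilt 0.31
```

View pics/w27.png

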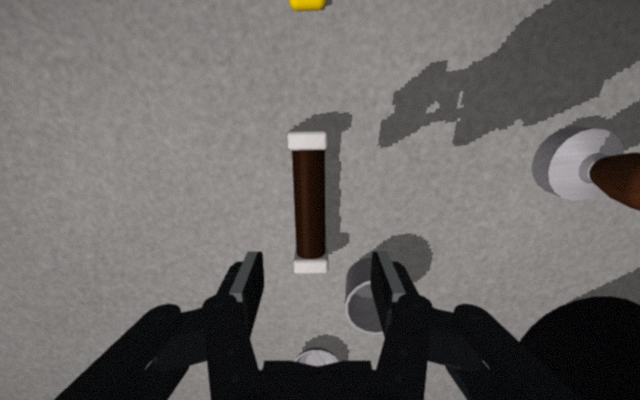

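```bash
python3 - <<'E'
from h import *
s=env.sense();C=cam("wrist",s)
a,b=bp(C,(308.7,150),.028),bp(C,(311,257),.028); m=(a+b)/2;print(m,np.linalg.norm(a-b),np.degrees(np.arctan2(*(b-a)[[1,0]])))
go([*m[:2],.004],down(94.3)); print("cup",bp(C,(368,306),.045))
E
```

```text
[0.4637 0.3774 0.028 ] 0.09027780982442647 5.117243094421657
shift cm [  0.09  -0.44 -11.11] turn [-0.29  0.1  -0.05]  rows>= 3.0
cup [0.5414 0.4314 0.045 ]
```

```bash
python3 -m inch '[[[90,0,-0.5,-2,-0.3,0.1,0.8],[90,0,-0.5,-4,-0.3,0.1,0.8],[90,0,-0.5,-6,-0.3,0.1,0.8],[90,0,-0.5,-8,-0.3,0.1,0.8],[90,0,-0.5,-10,-0.3,0.1,0.8],[90,0,-0.5,-11.2,-0.3,0.1,0.8],[90,0,-0.5,-11.2,-0.3,0.1,0.8],[90,0,-0.5,-11.2,-0.3,0.1,0.8]]]'
python3 -m inch '[[[90,-0.1,0,-0.1,0,0,0],[230,-0.1,0,-0.1,0,0,0],[230,-0.1,0,-0.1,0,0,0],[230,-0.1,0,-0.1,0,0,0],[230,-0.1,0,-0.1,0,0,0],[230,-0.1,0,-0.1,0,0,0],[230,-0.1,0,-0.1,0,0,0],[230,-0.1,0,-0.1,0,0,0]]]'
```

```text
time_s: 40.98
position: [0.4624, 0.3766, 0.0026]
ee_rot: [[-0.09, -0.001, -0.996], [0.996, -0.001, -0.09], [-0.001, -1.0, 0.001]]
contact_force: [-0.2, 0.3, -0.0]
gripper_width: 0.0551
time_s: 41.65
position: [0.4624, 0.3773, 0.0031]
ee_rot: [[-0.09, 0.001, -0.996], [0.996, 0.0, -0.09], [0.0, -1.0, -0.001]]
contact_force: [-0.8, -0.3, 5.6]
gripper_width: 0.0244
```

```bash
python3 -m inch '[[[230,0,0,2,0,0,0],[230,0,0,5,0,0,0],[230,0.2,-3,8,0,0,-6],[230,0.4,-6.5,10,0,0,-12],[230,0.6,-10,12,0,0,-18],[230,0.8,-14,12,0,0,-24],[230,1,-18,12,0,0,-30],[230,1.2,-22,12,0,0,-36]]]'
python3 - <<'E'
from h import *
st(); go([.507,-.213,.115],down(4.65))
E
```

```text
time_s: 42.32
position: [0.4742, 0.1558, 0.1237]
ee_rot: [[0.516, 0.002, -0.856], [0.856, -0.0, 0.516], [0.001, -1.0, -0.002]]
contact_force: [0.7, -0.4, -0.3]
gripper_width: 0.0241
t 42.32 p [0.4742 0.1558 0.1237] F [ 0.7 -0.4 -0.3] w 0.0241 q [ 0.14  0.16  1.83 -0.    1.14 -0.88] jawang 58.9 tilt 0.13
shift cm [  3.28 -36.88  -0.87] turn [  0.07   0.11 -54.26]  rows>= 9.0
```

```bash
python3 -m inch '[[[230,0.4,-4,0,0,0,-7],[230,0.8,-8,0,0,0,-14],[230,1.2,-12,0,0,0,-21],[230,1.6,-16,0,0,0,-28],[230,2,-20,0,0,0,-35],[230,2.4,-24,0,0,0,-42],[230,2.8,-28,0,0,0,-48],[230,3.1,-32,-0.5,0,0,-54.3]]]'
python3 - <<'E'
from h import *
st(); go([.507,-.213,.11],down(4.65))
E
```

```text
time_s: 42.98
position: [0.5056, -0.1665, 0.1195]
ee_rot: [[0.997, 0.003, -0.075], [0.075, -0.003, 0.997], [0.003, -1.0, -0.003]]
contact_force: [1.3, 0.6, -0.6]
gripper_width: 0.0243
t 42.98 p [ 0.5056 -0.1665  0.1195] F [ 1.3  0.6 -0.6] w 0.0243 q [-0.48  0.24  1.75 -0.    1.15 -0.55] jawang 4.3 tilt 0.24
shift cm [ 0.14 -4.65 -0.95] turn [0.15 0.18 0.36]  rows>= 2.0
```

```bash
python3 -m inch '[[[230,0.1,-2.5,-1,0,0,0.3],[230,0.1,-4.6,-1,0.1,0.2,0.3],[230,0.1,-4.6,-2,0.1,0.2,0.3],[230,0.1,-4.6,-3,0.1,0.2,0.3],[230,0.1,-4.6,-5,0.1,0.2,0.3],[230,0.1,-4.6,-6,0.1,0.2,0.3],[230,0.1,-4.6,-6,0.1,0.2,0.3],[230,0.1,-4.6,-6,0.1,0.2,0.3]]]'
python3 - <<'E'
from h import *
s=st(); im=env.snapshot("wrist"); cv2.imwrite("pics/w28.png",im[:,:,::-1])
go([.507,-.213,.033],down(4.65))
E
```

```text
time_s: 43.65
position: [0.5056, -0.2108, 0.0582]
ee_rot: [[0.997, -0.003, -0.081], [0.081, 0.001, 0.997], [-0.003, -1.0, 0.001]]
contact_force: [0.5, -0.3, -1.6]
gripper_width: 0.024
t 43.65 p [ 0.5056 -0.2108  0.0582] F [ 0.5 -0.3 -1.6] w 0.024 q [-0.55  0.36  1.75 -0.    1.04 -0.63] jawang 4.7 tilt 0.19
shift cm [ 0.04 -0.15 -2.63] turn [ 0.03 -0.05 -0.01]  rows>= 1.0
```

View pics/w28.png

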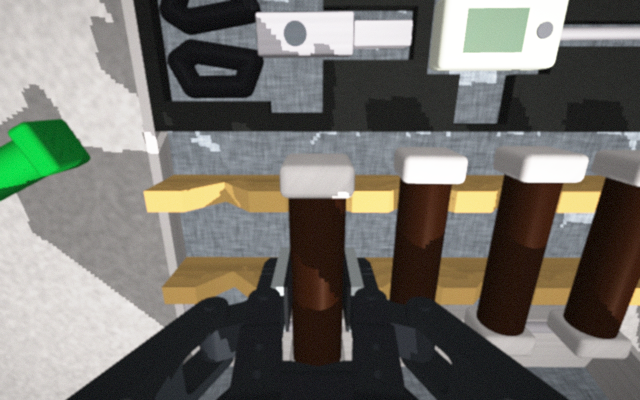

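```bash
python3 -m inch '[[[230,0.1,-0.2,-1,0,0,0],[230,0.1,-0.2,-1.8,0,0,0],[230,0.1,-0.2,-2.2,0,0,0],[230,0.1,-0.2,-2.5,0,0,0],[230,0.1,-0.2,-2.7,0,0,0],[230,0.1,-0.2,-2.7,0,0,0],[230,0.1,-0.2,-2.7,0,0,0],[230,0.1,-0.2,-2.7,0,0,0]]]'
```

```text
time_s: 44.37
position: [0.507, -0.2133, 0.0323]
ee_rot: [[0.997, -0.002, -0.081], [0.081, 0.0, 0.997], [-0.002, -1.0, 0.0]]
contact_force: [-3.0, 1.5, 2.1]
gripper_width: 0.0241
```

```bash
python3 -m inch '[[[230,0,0,-0.1,0,0,0],[140,0,0,-0.1,0,0,0],[140,0,0,-0.1,0,0,0],[140,0,0,-0.1,0,0,0],[140,0,0,1,0,0,0],[140,0,0,4,0,0,0],[140,0,0,8,0,0,0],[140,0,2,12,0,0,0]]]'
python3 -m inch '[[[140,0,4,2,0,0,0],[140,1.5,8,5,0,0,0],[140,3,11,7,0,0,0],[140,4.5,13,10,0,0,0],[140,5,13,10,0,0,0],[140,5,13,10,0,0,0],[140,5,13,10,0,0,0],[140,5,13,10,0,0,0]]]'
python3 - <<'E'
from h import *
s=st(); im=env.snapshot("wrist"); cv2.imwrite("pics/w29.png",im[:,:,::-1])
im=env.snapshot("top"); cv2.imwrite("pics/t29.png",im[:,:,::-1]);im=env.snapshot("scene"); cv2.imwrite("pics/s29.png",im[:,:,::-1])
E
```

```text
time_s: 45.03
position: [0.5071, -0.1969, 0.1514]
ee_rot: [[0.997, -0.002, -0.078], [0.078, -0.002, 0.997], [-0.002, -1.0, -0.002]]
contact_force: [1.5, -0.7, 0.1]
gripper_width: 0.0381
time_s: 45.7
position: [0.5556, -0.0675, 0.2497]
ee_rot: [[0.997, -0.005, -0.078], [0.078, -0.001, 0.997], [-0.005, -1.0, -0.001]]
contact_force: [-0.6, -0.2, 0.0]
gripper_width: 0.0387
t 45.7 p [ 0.5556 -0.0675  0.2497] F [-0.6 -0.2  0. ] w 0.0387 q [-0.27  0.16  1.55 -0.    1.43 -0.35] jawang 4.4 tilt 0.31
```

View pics/w29.png

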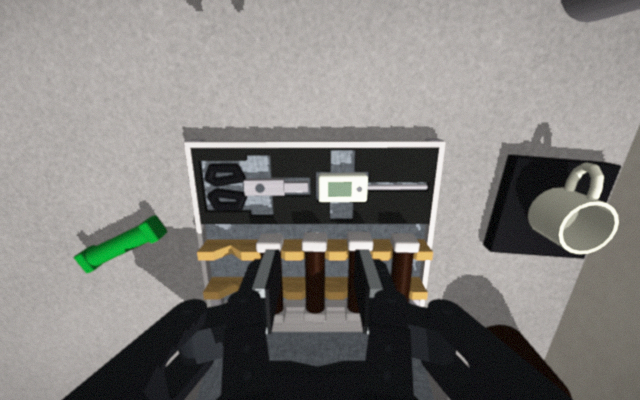

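View pics/s29.png

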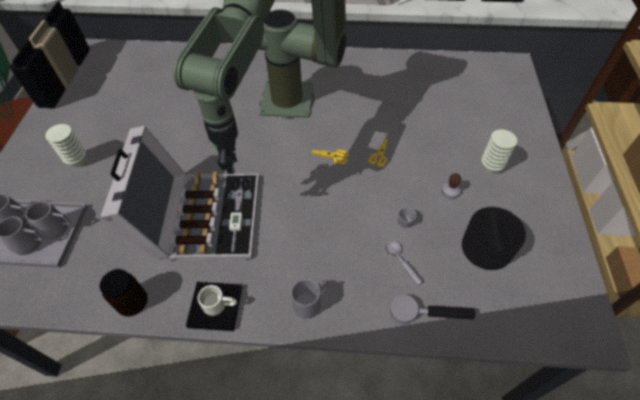

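```bash
python3 - <<'E'
from h import *
im=cv2.imread("pics/w29.png")[:,:,::-1]; crop(im,180,130,450,310,2.9,"w29a")
im=cv2.imread("pics/t29.png")[:,:,::-1]; crop(im,365,90,565,250,4,"t29a")
E
```

```text
(no output)
```

View pics/w29a.png

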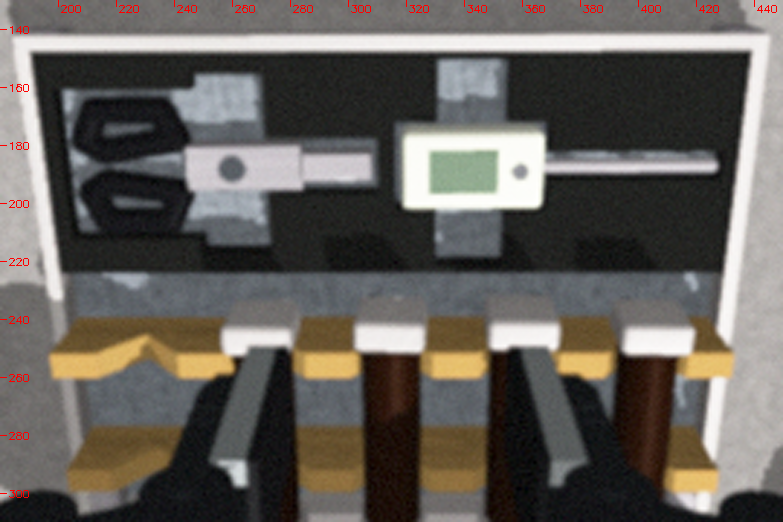

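View pics/t29a.png

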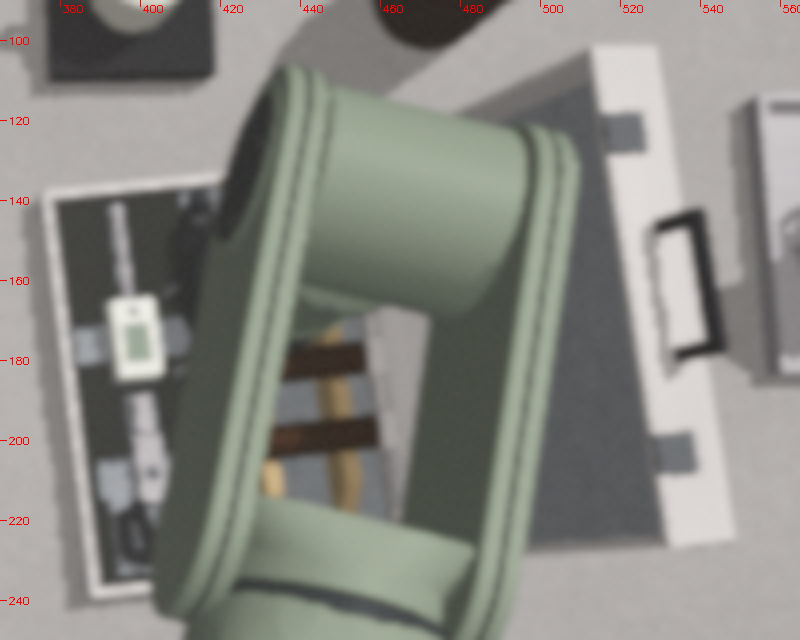

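```bash
python3 - <<'E'
from h import *
go([.5875,-.088,.045],down(4.65))
E
python3 -m inch '[[[255,0.5,0,-3,0,0,0],[255,1.5,-0.5,-7,0,0.3,0],[255,2.5,-1,-11,0,0.3,0.3],[255,3.2,-2,-15,0,0.3,0.3],[255,3.2,-2,-18.5,0,0.3,0.3],[255,3.2,-2,-20.3,0,0.3,0.3],[255,3.2,-2,-20.3,0,0.3,0.3],[255,3.2,-2,-20.3,0,0.3,0.3]]]'
python3 -m inch '[[[255,0,0,-0.4,0,0,0],[255,0,0,-0.8,0,0,0],[255,0,0,-1.1,0,0,0],[255,0,0,-1.3,0,0,0],[255,0,0,-1.6,0,0,0],[255,0,0,-1.8,0,0,0],[255,0,0,-1.8,0,0,0],[255,0,0,-1.8,0,0,0]]]'
```

```text
shift cm [  3.19  -2.03 -20.45] turn [ 0.05 -0.31  0.25]  rows>= 5.0
time_s: 46.52
position: [0.5857, -0.088, 0.0446]
ee_rot: [[0.997, -0.015, -0.081], [0.081, 0.0, 0.997], [-0.015, -1.0, 0.002]]
contact_force: [0.4, -0.1, 0.5]
gripper_width: 0.0001
time_s: 47.18
position: [0.5866, -0.0882, 0.0301]
ee_rot: [[0.997, -0.014, -0.081], [0.081, -0.0, 0.997], [-0.014, -1.0, 0.001]]
contact_force: [-6.1, 1.3, 15.3]
gripper_width: -0.0002
```

```bash
python3 - <<'E'
from h import *
go([.486,-.098,.045],down(4.65))
E
python3 -m inch '[[[255,0,0,2,0,0,0],[255,-3,-0.2,3,0,-0.4,0],[255,-6,-0.5,3,0,-0.8,0],[255,-9,-0.8,3,0,-0.8,0],[255,-10,-1,2,0,-0.8,0],[255,-10,-1,1,0,-0.8,0],[255,-10,-1,0.5,0,-0.8,0],[255,-10,-1,0.5,0,-0.8,0]]]'
python3 -m inch '[[[255,0,0,-0.3,0,0,0],[255,0,0,-0.6,0,0,0],[255,0,0,-0.9,0,0,0],[255,0,0,-1.1,0,0,0],[255,0,0,-1.3,0,0,0],[255,0,0,-1.5,0,0,0],[255,0,0,-1.6,0,0,0],[255,0,0,-1.6,0,0,0]]]'
```

```text
shift cm [-10.06  -0.98   1.49] turn [ 0.02 -0.79 -0.01]  rows>= 3.0
time_s: 47.85
position: [0.4868, -0.0979, 0.034]
ee_rot: [[0.997, -0.001, -0.081], [0.081, 0.0, 0.997], [-0.001, -1.0, 0.0]]
contact_force: [0.3, 0.0, -0.0]
gripper_width: -0.0004
time_s: 48.52
position: [0.4879, -0.098, 0.0238]
ee_rot: [[0.997, -0.002, -0.082], [0.082, 0.0, 0.997], [-0.002, -1.0, 0.001]]
contact_force: [-16.0, 6.2, 45.4]
gripper_width: 0.0002
```

```bash
python3 -m inch '[[[255,0,0,1,0,0,0],[255,0,0,4,0,0,0],[255,0,0,8,0,0,0],[255,0,0,12,0,0,0],[255,0,0,16,0,0,0],[255,0,0,20,0,0,0],[255,0,0,24,0,0,0],[255,0,0,28,0,0,0]]]'
cat >> h.py <<'E'
O=np.array([.5583,-.1584,0]);TH=np.radians(4.65);CX=np.array([np.cos(TH),np.sin(TH),0]);CY=np.array([-CX[1],CX[0],0])
def cw(x,y,z): return O+CX*x+CY*y+np.array([0,0,z])
def lid(x,s,d,th): # s along lid from hinge, d off rim plane
    return cw(x,-.121+s*np.cos(th)-d*np.sin(th),.022+s*np.sin(th)+d*np.cos(th))
E
python3 - <<'E'
from h import *
st(); C=cam("top")
for th in (1.7,1.75,1.8,1.85,1.9):
    print(th,pj(C,lid(.156,.242,.05,th)),pj(C,lid(-.156,.242,.05,th)),pj(C,lid(.156,.242,0,th)),pj(C,lid(-.156,.242,0,th)),lid(0,.242,.05,th))
E
```

```text
time_s: 49.18
position: [0.4878, -0.0978, 0.306]
ee_rot: [[0.997, -0.001, -0.083], [0.083, 0.0, 0.997], [-0.001, -1.0, 0.0]]
contact_force: [-0.1, -0.5, -0.6]
gripper_width: 0.0
t 49.18 p [ 0.4878 -0.0978  0.306 ] F [-0.1 -0.5 -0.6] w 0.0 q [-0.37 -0.01  1.62 -0.    1.53 -0.45] jawang 4.7 tilt 0.08
1.7 [519.7975  99.5422] [539.7383 224.8677] [501.4874 100.608 ] [521.0543 227.061 ] [ 0.5747 -0.3595  0.2555]
1.75 [523.3969  99.6977] [543.3422 224.3879] [505.8679 100.3929] [525.5178 226.5308] [ 0.5756 -0.371   0.2512]
1.8 [526.7419  99.9416] [546.6719 223.929 ] [510.06   100.2678] [529.7741 226.0127] [ 0.5765 -0.3823  0.2463]
1.85 [529.8227 100.2711] [549.7179 223.4924] [514.0472 100.2326] [533.8063 225.5088] [ 0.5774 -0.3934  0.2408]
1.9 [532.631  100.6835] [552.4725 223.0797] [517.8143 100.2864] [537.5991 225.0212] [ 0.5783 -0.4041  0.2348]
```

```bash
python3 - <<'E'
from h import *
go(cw(-.1,-.255,.32),down(4.65)); print(cw(-.1,-.255,.2))
E
```

```text
shift cm [ -0.85 -32.29   1.4 ] turn [-0.01 -0.08 -0.09]  rows>= 8.0
[ 0.4793 -0.4207  0.2   ]
```

```bash
python3 -m inch '[[[255,0,-1,1,0,0,0],[255,-0.1,-5,2,0,0,0],[255,-0.2,-9,2,0,0,0],[255,-0.4,-13,2,0,0,0],[255,-0.5,-17,2,0,0,0],[255,-0.6,-21,2,0,0,0],[255,-0.8,-25,2,0,0,0],[255,-0.8,-29,2,0,0,0]]]'
python3 -m inch '[[[255,0,-2,0,0,0,0],[255,0,-3.3,0,0,0,0],[255,0,-3.3,0,0,0,0],[255,0,-3.3,0,0,0,0],[255,0,-3.3,0,0,0,0],[255,0,-3.3,0,0,0,0],[255,0,-3.3,0,0,0,0],[255,0,-3.3,0,0,0,0]]]'
python3 - <<'E'
from h import *
s=st(); 
im=env.snapshot("scene"); cv2.imwrite("pics/s30.png",im[:,:,::-1]);crop(im,60,80,300,280,3.3,"s30a")
im=env.snapshot("wrist"); cv2.imwrite("pics/w30.png",im[:,:,::-1])
go(cw(-.1,-.255,.205),down(4.65))
E
```

```text
time_s: 49.85
position: [0.4793, -0.3899, 0.3253]
ee_rot: [[0.997, -0.002, -0.082], [0.082, 0.001, 0.997], [-0.002, -1.0, 0.001]]
contact_force: [0.6, -0.3, -0.2]
gripper_width: 0.0001
time_s: 50.52
position: [0.4798, -0.4217, 0.3259]
ee_rot: [[0.996, -0.001, -0.084], [0.084, 0.0, 0.996], [-0.001, -1.0, 0.0]]
contact_force: [-0.4, -0.4, -0.5]
gripper_width: -0.0
t 50.52 p [ 0.4798 -0.4217  0.3259] F [-0.4 -0.4 -0.5] w -0.0 q [-0.86  0.29  1.24 -0.    1.61 -0.94] jawang 4.8 tilt 0.07
shift cm [ -0.03   0.15 -12.08] turn [-0.01 -0.08 -0.13]  rows>= 3.0
```

View pics/s30a.png

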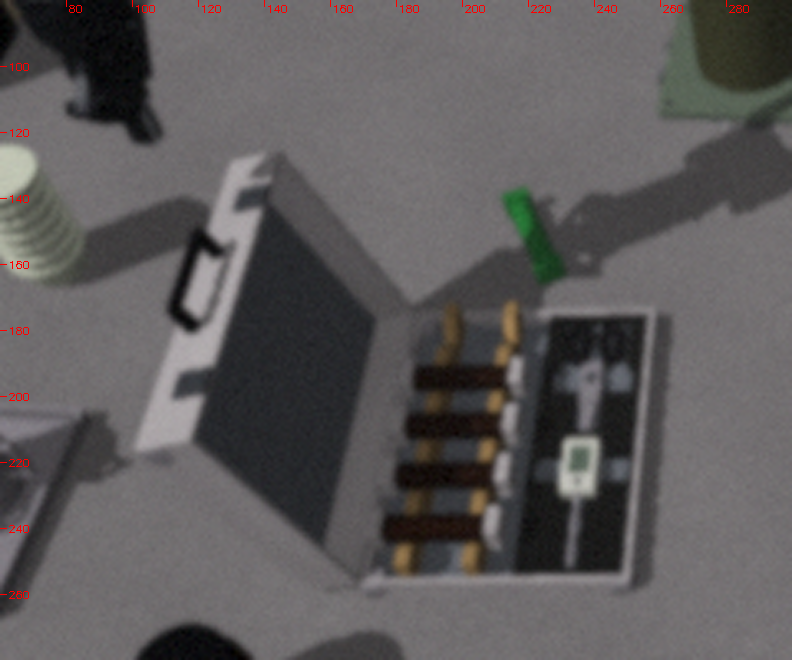

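View pics/w30.png

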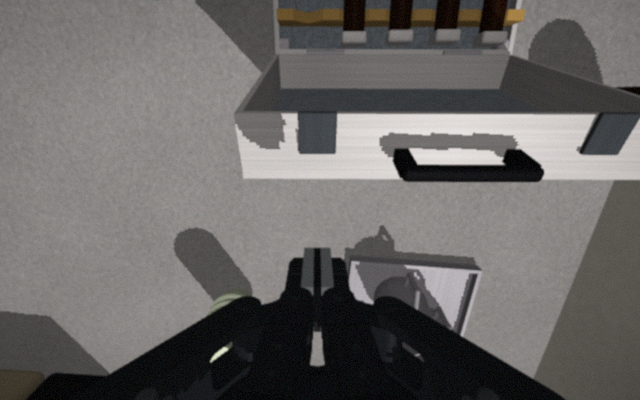

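```bash
python3 -m inch '[[[255,0,0,-3,0,0,0],[255,0,0,-6,0,0,0],[255,0,0.1,-9,0,0,0],[255,0,0.1,-11,0,0,0],[255,0,0.1,-12,0,0,0],[255,0,0.1,-12,0,0,0],[255,0,0.1,-12,0,0,0],[255,0,0.1,-12,0,0,0]]]'
python3 - <<'E'
from h import *
st()
for th,y,z in [(1.57,-.183,.215),(1.2,-.107,.2235),(.9,-.048,.2068),(.6,.004,.173),(.3,.043,.127),(0,.067,.071)]:
    print(th,end=" ");go(cw(-.1,y,z),down(4.65))
E
```

```text
time_s: 51.28
position: [0.4805, -0.4222, 0.2081]
ee_rot: [[0.997, 0.001, -0.084], [0.084, -0.003, 0.997], [0.001, -1.0, -0.003]]
contact_force: [-0.4, 0.1, 0.4]
gripper_width: 0.0001
t 51.28 p [ 0.4805 -0.4222  0.2081] F [-0.4  0.1  0.4] w 0.0001 q [-0.86  0.36  1.4  -0.    1.38 -0.94] jawang 4.8 tilt 0.17
1.57 shift cm [-0.71  7.33  0.69] turn [ 0.16  0.07 -0.14]  rows>= 2.0
1.2 shift cm [-1.32 14.9   1.54] turn [ 0.16  0.07 -0.14]  rows>= 4.0
0.9 shift cm [-1.8  20.78 -0.13] turn [ 0.16  0.07 -0.14]  rows>= 6.0
0.6 shift cm [-2.22 25.97 -3.51] turn [ 0.16  0.07 -0.14]  rows>= 7.0
0.3 shift cm [-2.54 29.85 -8.11] turn [ 0.16  0.07 -0.14]  rows>= 8.0
0 shift cm [ -2.73  32.24 -13.71] turn [ 0.16  0.07 -0.14]  rows>= 9.0
```

```bash
python3 -m inch '[[[255,0,1,0,0,0,0],[255,-0.1,2,0,0,0,0],[255,-0.2,3,0,0,0,0],[255,-0.4,4,0.2,0,0,0],[255,-0.5,5,0.4,0,0,0],[255,-0.6,6,0.6,0,0,0],[255,-0.7,7,0.7,0,0,0],[255,-0.7,7.5,0.7,0,0,0]]]'
python3 -m inch '[[[255,-0.1,1,0.3,0,0,0],[255,-0.2,2,0.5,0,0,0],[255,-0.3,3,0.7,0,0,0],[255,-0.3,4,0.8,0,0,0],[255,-0.4,5,0.8,0,0,0],[255,-0.5,6,0.8,0,0,0],[255,-0.6,7,0.8,0,0,0],[255,-0.6,7.5,0.8,0,0,0]]]'
python3 - <<'E'
from h import *
s=st(); 
im=env.snapshot("scene"); cv2.imwrite("pics/s31.png",im[:,:,::-1]);crop(im,60,80,300,280,3.3,"s31a")
for th,y,z in [(.9,-.048,.2068),(.6,.004,.173),(.3,.043,.127),(0,.067,.071)]:
    print(th,end=" ");go(cw(-.1,y,z),down(4.65))
E
```

```text
time_s: 51.95
position: [0.4763, -0.3518, 0.2241]
ee_rot: [[0.996, 0.011, -0.084], [0.084, -0.019, 0.996], [0.01, -1.0, -0.02]]
contact_force: [-3.7, -8.9, 18.3]
gripper_width: -0.0002
time_s: 52.62
position: [0.4701, -0.2746, 0.2312]
ee_rot: [[0.996, 0.011, -0.085], [0.085, -0.017, 0.996], [0.009, -1.0, -0.018]]
contact_force: [1.3, -2.7, 2.0]
gripper_width: -0.0004
t 52.62 p [ 0.4701 -0.2746  0.2312] F [ 1.3 -2.7  2. ] w -0.0004 q [-0.68  0.13  1.63 -0.01  1.36 -0.77] jawang 4.9 tilt 1.16
0.9 shift cm [-0.74  5.96 -2.42] turn [ 0.93  0.56 -0.25]  rows>= 2.0
0.6 shift cm [-1.16 11.15 -5.8 ] turn [ 0.93  0.56 -0.25]  rows>= 4.0
0.3 shift cm [ -1.48  15.03 -10.4 ] turn [ 0.93  0.56 -0.25]  rows>= 5.0
0 shift cm [ -1.67  17.42 -16.  ] turn [ 0.93  0.56 -0.25]  rows>= 6.0
```

View pics/s31a.png

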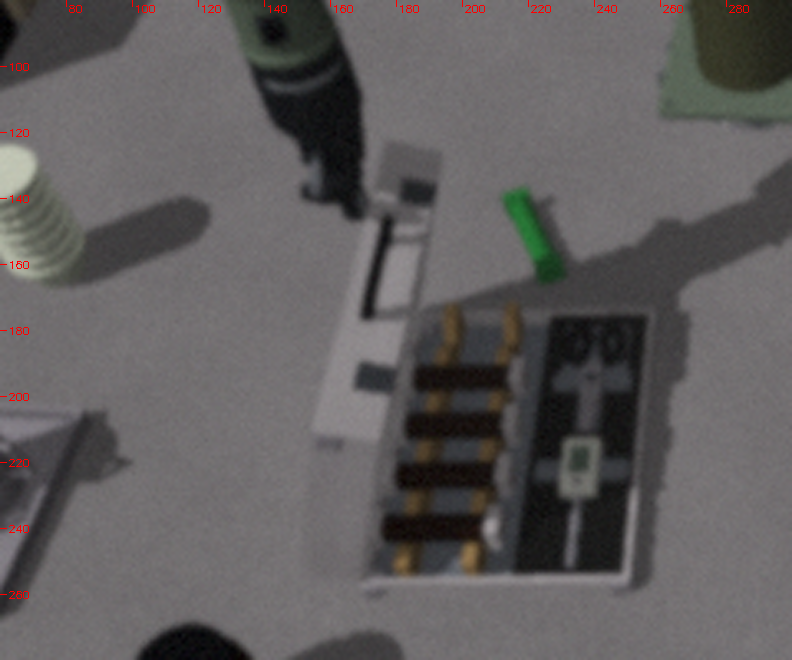

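```bash
python3 -m inch '[[[255,-0.1,1.5,-0.2,0.3,0.2,0],[255,-0.3,3,-0.7,0.6,0.4,0],[255,-0.5,4.5,-1.5,0.9,0.5,0],[255,-0.7,6,-2.4,0.9,0.5,0],[255,-0.8,7.5,-3.3,0.9,0.5,0],[255,-0.9,9,-4.3,0.9,0.5,0],[255,-1,10.2,-5.1,0.9,0.5,0],[255,-1.1,11.2,-5.8,0.9,0.5,0]]]'
python3 - <<'E'
from h import *
s=st(); 
im=env.snapshot("scene"); cv2.imwrite("pics/s32.png",im[:,:,::-1]);crop(im,60,80,300,280,3.3,"s32a")
for th,y,z in [(.3,.043,.127),(.15,.06,.1),(0,.067,.071)]:
    print(th,end=" ");go(cw(-.1,y,z),down(4.65))
E
```

```text
time_s: 53.33
position: [0.4575, -0.16, 0.1712]
ee_rot: [[0.996, -0.002, -0.086], [0.086, 0.001, 0.996], [-0.002, -1.0, 0.001]]
contact_force: [0.0, -3.4, 1.8]
gripper_width: 0.0002
t 53.33 p [ 0.4575 -0.16    0.1712] F [ 0.  -3.4  1.8] w 0.0002 q [-0.52  0.08  1.82 -0.    1.25 -0.6 ] jawang 4.9 tilt 0.14
0.3 shift cm [-0.11  3.43 -4.26] turn [-0.26 -0.3  -0.33]  rows>= 2.0
0.15 shift cm [-0.25  5.12 -6.96] turn [-0.26 -0.3  -0.33]  rows>= 3.0
0 shift cm [-0.31  5.82 -9.86] turn [-0.26 -0.3  -0.33]  rows>= 3.0
```

View pics/s32a.png

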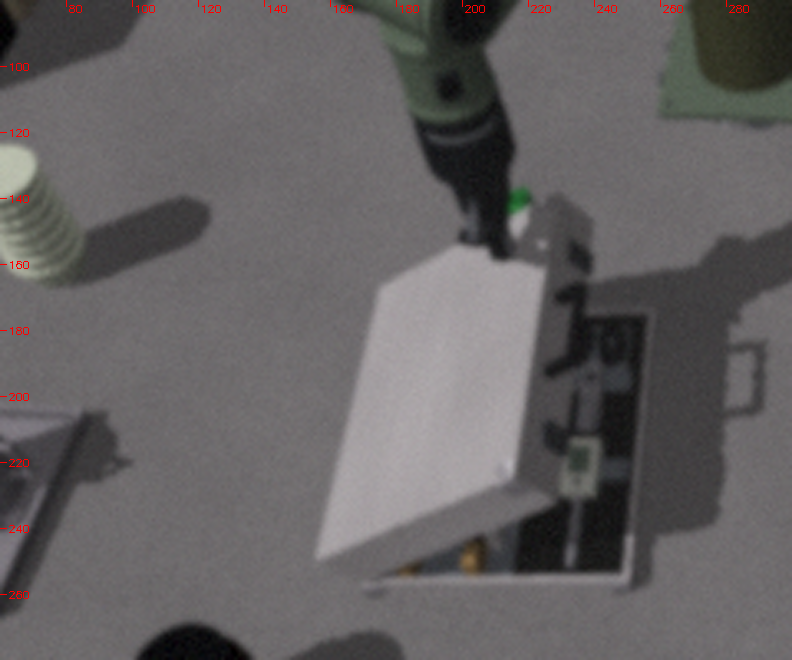

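```bash
python3 -m inch '[[[255,0,1.2,-1.2,0,0,0],[255,0,2.4,-2.6,0,0,0],[255,-0.1,3.4,-4.2,0,0,0],[255,-0.2,4.2,-5.4,0,0,0],[255,-0.2,4.8,-6.6,0,0,0],[255,-0.3,5.2,-7.8,0,0,0],[255,-0.3,5.5,-8.8,0,0,0],[255,-0.3,5.5,-9.2,0,0,0]]]'
python3 -m inch '[[[255,0,0,-0.2,0,0,0],[255,0,0,-0.4,0,0,0],[255,0,0,-0.6,0,0,0],[255,0,0,-0.8,0,0,0],[255,0,0,-0.9,0,0,0],[255,0,0,-0.9,0,0,0],[255,0,0,-0.9,0,0,0],[255,0,0,-0.9,0,0,0]]]'
python3 - <<'E'
from h import *
s=st(); 
im=env.snapshot("scene"); cv2.imwrite("pics/s33.png",im[:,:,::-1]);crop(im,60,80,300,280,3.3,"s33a")
E
```

```text
time_s: 54.05
position: [0.4513, -0.1014, 0.0755]
ee_rot: [[0.996, -0.01, -0.087], [0.087, 0.007, 0.996], [-0.009, -1.0, 0.008]]
contact_force: [-0.6, 0.9, 0.1]
gripper_width: -0.0
time_s: 54.72
position: [0.451, -0.1011, 0.0717]
ee_rot: [[0.996, -0.013, -0.087], [0.088, 0.009, 0.996], [-0.012, -1.0, 0.01]]
contact_force: [-16.1, 7.4, 40.4]
gripper_width: -0.0001
t 54.72 p [ 0.451  -0.1011  0.0717] F [-16.1   7.4  40.4] w -0.0001 q [-0.41  0.18  1.94  0.    1.03 -0.5 ] jawang 5.0 tilt 0.89
```

View pics/s33a.png

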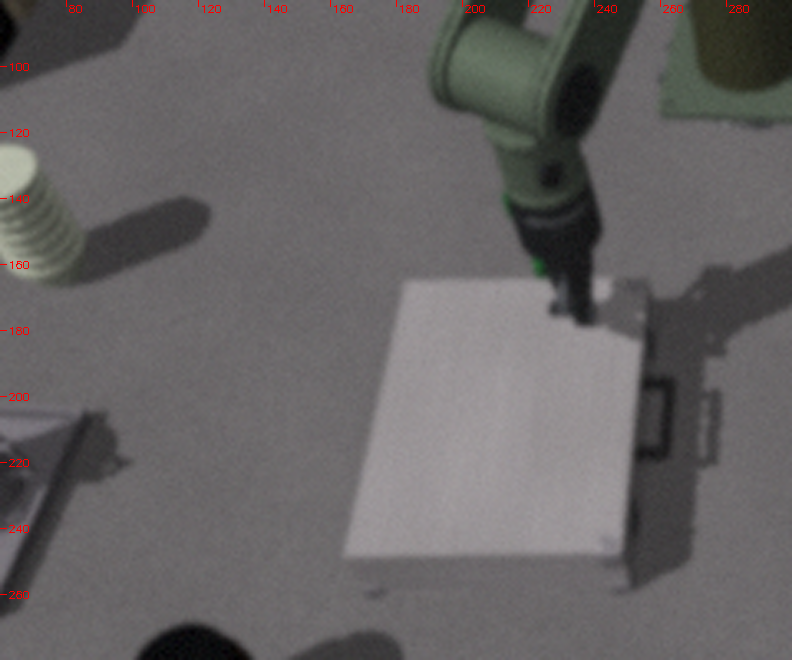

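```bash
python3 -m inch '[[[255,0,0,1,0,0,0],[255,0,0,3,0,0,0],[255,0,0,6,0,0,0],[255,0,0,9,0,0,0],[255,0,1,12,0,0,0],[255,0,4,15,0,0,0],[255,0,8,17,0,0,0],[255,0,12,18,0,0,0]]]'
python3 -m inch '[[[255,0,4,0,0,0,0],[255,0,8,0,0,0,0],[255,0,12,0,0,0,0],[255,0,12,0,0,0,0],[255,0,12,0,0,0,0],[255,0,12,0,0,0,0],[255,0,12,0,0,0,0],[255,0,12,0,0,0,0]]]'
python3 - <<'E'
from h import *
s=st(); 
im=env.snapshot("scene"); cv2.imwrite("pics/s34.png",im[:,:,::-1])
im=env.snapshot("top"); cv2.imwrite("pics/t34.png",im[:,:,::-1])
im=env.snapshot("wrist"); cv2.imwrite("pics/w34.png",im[:,:,::-1])
for n in("top","scene"):
  C=cam(n); print(n,[pj(C,lid(x,.242,.05,0)).round(1) for x in(-.156,.156)],[pj(C,lid(x,0,.05,0)).round(1) for x in(-.156,.156)],"th=.03",[pj(C,lid(x,.242,.05,.03)).round(1) for x in(-.156,.156)])
E
```

```text
time_s: 55.43
position: [0.4528, 0.0155, 0.2549]
ee_rot: [[0.996, -0.006, -0.084], [0.084, 0.007, 0.996], [-0.005, -1.0, 0.008]]
contact_force: [1.7, 0.2, -0.5]
gripper_width: 0.0002
time_s: 56.1
position: [0.4531, 0.134, 0.2548]
ee_rot: [[0.997, -0.006, -0.081], [0.081, 0.007, 0.997], [-0.006, -1.0, 0.007]]
contact_force: [-0.5, 0.9, 0.6]
gripper_width: 0.0
t 56.1 p [0.4531 0.134  0.2548] F [-0.5  0.9  0.6] w 0.0 q [ 0.1  -0.03  1.75  0.01  1.43  0.02] jawang 4.7 tilt 0.53
top [array([391.7, 238.4]), array([378.5, 132.5])] [array([474.5, 229.3]), array([459.4, 124.2])] th=.03 [array([392.8, 238.4]), array([379.4, 131.7])]
scene [array([254.8, 163.8]), array([246.4, 247.4])] [array([181. , 164.9]), array([162.1, 248.6])] th=.03 [array([254. , 162.4]), array([245.5, 246.1])]
```

View pics/s34.png

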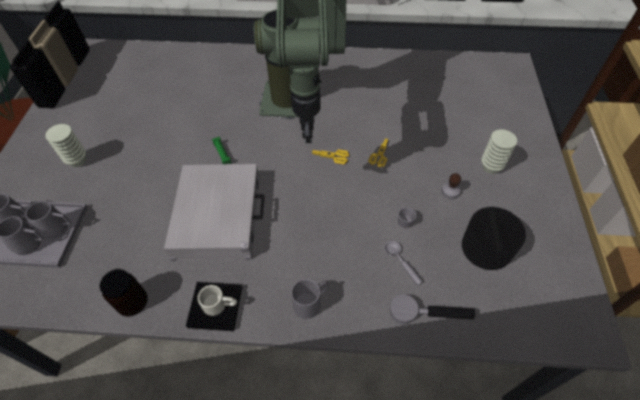

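View pics/t34.png

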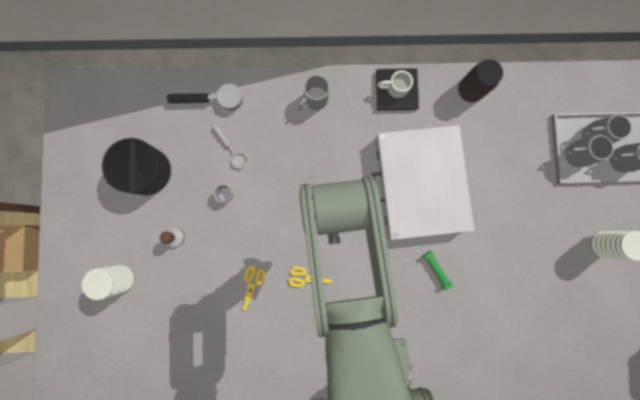

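View pics/w34.png

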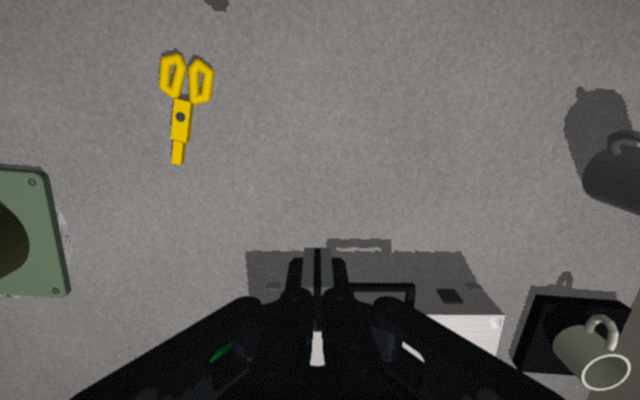

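```bash
python3 - <<'E'
from plant import env
print(env.sign_off())
E
```

```text
the job is handed in; nothing more can be done
None
```

The case is packed and shut, and I handed the job in at about 56 s of the allowed 208 s. No verdict came back.

- **Tubes:** four bean tubes were on the counter. They lie in grooves 2, 3, 4 and 5, and pictures taken before the lid closed show each sitting level across both rails. No brown tubes were left on the counter.
- **Scissors and thermometer:** both are in their foam pockets. Pressing from above, contact came at 23.8 mm for the scissors and 30.1 mm for the thermometer. Fully home would be 24 and 30 mm.
- **Lid:** I pushed it over from its outer face and pressed it down. It stopped at 71.7 mm against a nominal 72 mm, and it still looked shut in the pictures after the arm backed off.
- **Bystanders and look-alikes:** the tamper and dosing cup are standing. I did not touch the yellow scissors or the green tube.

- **Press force:** the pushes on the scissors and the lid read 45 N and 40 N vertically at the wrist, slightly above what I intended. The closed fingertips made the contact, not the arm or gripper body.
- **Camera scale:** close-up wrist views read pocket widths 3 to 5% small, so I positioned items relative to the pockets. Both fitted.
- **Not checked:** I could not see inside the case after the lid closed.

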